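# Kit the panel parts into the colour-coded tray

## Robot

A 6-joint arm with a two-finger parallel gripper is mounted at the origin on a cart in front of the work surface, level with it; the furniture and walls round the work are solid. World frame = base frame: x ahead of the robot, y to its left, z up, the work surface at z = 0. Lengths are in mm, angles in rad, forces in N, time in s.
With the tool pointing down it reaches from about 400 to 925 mm from the base axis. Payload 12.5 kg.
Tool frame: the origin (TCP) lies midway between the tips of the shut fingers; the grasp point (between the pads) lies 19 mm behind it; z points along the fingers, y is the line along which they close (so a half turn about z gives the same grasp; the last joint's range is limited). The gripper opens to 95 mm and grips with 3 to 60 N. Pads are 20 mm wide; open, the fingers measure 119 mm over their backs; the gripper's body (75 mm by 180 mm) begins 59 mm behind the grasp point.
Start: joints at [1.241, 0.491, 1.559, -0, 1.092, -0.106], TCP at [138.692, 609.437, 191.261] pointing down, gripper open.
Joint ranges: [-3.1, 3.1], [-0.84, 2.19], [0.05, 2.79], [-1.13, 4.28], [0.06, 2.93], [-2.69, 2.69]. Speed limits (rad/s): [2.22, 2.22, 2.79, 3.14, 3.14, 3.14].

## Interface

Orientations are given as [roll, pitch, yaw] about the fixed x, y, z axes, in that order (R = Rz(yaw) Ry(pitch) Rx(roll)).
In Python, from cell import env gives the robot as it stands.
- The arm moves only by the tool arm_command, never from a script. Its argument "targets" is a list of rows, each a list of 5 numbers: the shift along the tool's x, y, z in mm, then the turn about the tool's z in degrees, then the opening, from 0 (shut) to 1 (fully open). In form: [[tx, ty, tz, roll, fingers], ...]. A call has 1 to 5 rows; each row is the pose to reach, as a shift and turn from the pose commanded when the call began, along the tool's axes at that moment; what a row does not reach only later rows make up. A row lasts 1/10 s, in which the tool goes at most 50 mm and 8.59 degrees, less where a joint would pass 70% of its speed; a pose out of reach is approached as far as the arm can. A call with a gripper value outside its range is refused whole. The fingers move at their own pace and stop on an object; the grip force is fixed at half the most. Time passes only in rows, so rows that repeat a pose let the fingers close. It gives the time, the measured TCP pose, the force, the opening and the grip force at its end, in the units of the state.
- env.state(): the state, without advancing time (a new reading comes with each control period).
- env.read_camera(name): name is "scene" or "top" or "wrist"; returns a dict with "frame" (384x512x3 uint8, red, green, blue), "vertical_fov" (degrees; the focal length in pixels is half the picture's height over the tangent of half this angle, whatever the lens; pixels are square), "cx", "cy" (the principal point, pixels), "k1" (the pictures are not rectified: a ray, as slopes to the right and down, at radius r is drawn at 1 + k1 r^2 times it, then the intrinsics apply), "world_from_camera" (4x4, takes a point from camera to world coordinates); the wrist camera has in their place "hand_eye" (4x4, takes a point from camera to tool coordinates, whose origin is the TCP and whose axes are the flange's). Camera axes: x right, y down, z forward; pixel columns grow to the right and rows downward; lengths in mm; the calibration is good to about 2 mm. A picture is of the moment at which its call begins: read the wrist's pose just before it. There is no depth.
- env.job_done(): hands the job in; it is judged then, once.
The state is a dict: "t": time; "joints": joint angles; "qvel": joint speeds; "tau": joint torques, N m; "eef_pos": TCP position; "tcp_rot": TCP orientation; "ft_force": force on the tool from outside, world axes, zero at the start; "moment": the same for the moment, N m; "opening": opening from 0.0 (shut) to 1.0 (fully open); "grip_force": force on a finger pad.
Only numpy, scipy, OpenCV 4.12 (cv2) and the standard library are available. Lean on these libraries where they do the work, as an engineer would, in place of code of your own. Each camera call takes 0.05 s, during which the arm holds its last target. There are 200 camera calls.

## Task

Collect the parts for the next control panel in the black tray, each standing upright on the floor of its own coloured dish: the contactor in the red dish, the two-pole breaker (blue toggle) in the blue dish, the relay in the yellow dish and the grey terminal row in the green dish. The single-pole breaker and the orange terminal row do not belong to this kit: leave them where they stand.

Things in the scene. Friction and masses are not known exactly. Their poses are not given: they have to be found in the camera images.
- contactor: contactor for the red dish: dark grey lower body 80 x 45 mm (x by y), 50 mm high, with a white upper block 44 x 44 mm on its middle, solid up to z = 80 mm, green part on top; the only one of its kind; about 0.34 kg. Origin: centre of the underside, z up. Stands upright on the bench at the start, loose. Take it by the y faces of the upper block (45 mm wide). It fits the dish only with its 80 mm length (x) along the dish's y, either way round.
- breaker_double: two-pole circuit breaker for the blue dish: white, two modules side by side, 84 x 36 mm (x by y) up to z = 46 mm, above that a middle part 46 x 36 mm solid up to z = 66 mm, with one wide blue toggle on top (total 79 mm); about 0.22 kg. Origin: centre of the underside, z up. Stands upright on the bench at the start, loose. Take it by the y faces (36 mm wide). It fits the dish only with its 84 mm length (x) along the dish's y, either way round.
- relay: plug-in relay for the yellow dish: black base 36 x 28 mm (x by y), 22 mm high, clear housing 28 x 20 mm above it up to z = 52 mm, small orange button on top; about 0.045 kg. Origin: centre of the underside, z up. Stands upright on the bench at the start, loose. Take it by the y faces of the housing (20 mm wide), above the base. It may stand in the dish any way round.
- terminals_grey: row of grey terminals with one blue and one green end module, for the green dish: 48 mm (x) by 41 mm (y), 36 mm high; about 0.06 kg. Origin: centre of the underside, z up. Stands upright on the bench at the start, loose. The x faces (48 mm apart) are flat and full height, the y faces are stepped and lie at y = -22 and +19 mm. It may stand in the dish any way round.
- breaker_single: look-alike that stays: single-pole circuit breaker, white, 84 x 18 mm (x by y), half as wide as the two-pole one, solid up to z = 66 mm, narrow black toggle on top (79 mm). Origin: centre of the underside, z up. Stands upright on the bench at the start, loose.
- terminals_orange: look-alike that stays: row of orange terminals with a green end module, 48 x 24 mm (x by y), 36 mm high. Origin: centre of the underside, z up. Stands upright on the bench at the start, loose.
- dish_red: Red dish, fixed, one of four alike lying two by two in the black tray (walls 48 mm high, 3 mm from the dishes; colours swap corners). Outside 86 x 130 mm (x by y), 12 mm high; floor 3 mm, rim 4 mm thick: inside 78 x 122 mm. Origin: centre of its underside, 4 mm above the bench, z up. Neighbouring dish centres are 92 mm apart along x, 136 mm along y.
- dish_blue: Blue dish, fixed, one of four alike lying two by two in the black tray (walls 48 mm high, 3 mm from the dishes; colours swap corners). Outside 86 x 130 mm (x by y), 12 mm high; floor 3 mm, rim 4 mm thick: inside 78 x 122 mm. Origin: centre of its underside, 4 mm above the bench, z up. Neighbouring dish centres are 92 mm apart along x, 136 mm along y.
- dish_yellow: Yellow dish, fixed, one of four alike lying two by two in the black tray (walls 48 mm high, 3 mm from the dishes; colours swap corners). Outside 86 x 130 mm (x by y), 12 mm high; floor 3 mm, rim 4 mm thick: inside 78 x 122 mm. Origin: centre of its underside, 4 mm above the bench, z up. Neighbouring dish centres are 92 mm apart along x, 136 mm along y.
- dish_green: Green dish, fixed, one of four alike lying two by two in the black tray (walls 48 mm high, 3 mm from the dishes; colours swap corners). Outside 86 x 130 mm (x by y), 12 mm high; floor 3 mm, rim 4 mm thick: inside 78 x 122 mm. Origin: centre of its underside, 4 mm above the bench, z up. Neighbouring dish centres are 92 mm apart along x, 136 mm along y.
Mind the look-alikes: they are no part of the job. Leave any turquoise look-alike of the terminals_grey alone.

How it is judged (in metres and radians):
At the end, for the whole second after the job is handed in: Each part stands, released and at rest, on the floor of its dish: underside within 4 mm of the floor, origin within 30 mm (dish x) and 50 mm (dish y) of the dish centre, tilted under 0.1 rad; single-pole breaker and orange terminals less than 25 mm from where they stood (x of contactor in the frame of dish_red between -0.03 and 0.03 m and y of contactor in the frame of dish_red between -0.05 and 0.05 m and z of contactor in the frame of dish_red between -0.001 and 0.007 m and angle between each of contactor, breaker_double, relay, terminals_grey's own z axis and vertical below 0.1 rad and linear speed of each of contactor, breaker_double, relay, terminals_grey below 0.02 m/s and x of breaker_double in the frame of dish_blue between -0.03 and 0.03 m and y of breaker_double in the frame of dish_blue between -0.05 and 0.05 m and z of breaker_double in the frame of dish_blue between -0.001 and 0.007 m and x of relay in the frame of dish_yellow between -0.03 and 0.03 m and y of relay in the frame of dish_yellow between -0.05 and 0.05 m and z of relay in the frame of dish_yellow between -0.001 and 0.007 m and x of terminals_grey in the frame of dish_green between -0.03 and 0.03 m and y of terminals_grey in the frame of dish_green between -0.05 and 0.05 m and z of terminals_grey in the frame of dish_green between -0.001 and 0.007 m and distance of each of breaker_single, terminals_orange from where it was at the start of the episode below 0.025 m); the robot touches nothing.
It fails at once if a look-alike (single-pole breaker or orange terminals) is moved 25 mm or more from where it stood (distance of any of breaker_single, terminals_orange from where it was at the start of the episode above 0.025 m).
It also fails if it takes over 102 s, if anything falls off the work surface, if the arm or the gripper's body presses on something with over 40 N, if the wrist force passes 120 N, or if a joint passes its speed limit or range.

## Working session

There is one attempt and no reset: what is moved stays moved. The work goes in short steps, Python scripts to look and compute and a tool call to move; the robot and the scene stay as the last step left them, time stands still between calls to the robot, and variables do not carry over. Pictures are saved under pics/ and viewed, at most 14 in all, crops included, and the job is handed in when it is done.

Besides the shell and the picture viewer there is one more tool, called after "Emit:" by a JSON object that holds its "fn" and its "kwargs". arm_command: Moves the arm, as the interface text tells. Its arguments: {"type":"object","properties":{"targets":{"type":"array","items":{"type":"array","items":{"type":"number"}}}},"required":["targets"]}

```bash
mkdir -p pics; ls
python3 - <<'E'
from cell import env
import cv2
s=env.state();print(s)
for n in("scene","top"):
    c=env.read_camera(n);f=c.pop("frame");print(n,c)
    cv2.imwrite(f"pics/{n}0.png",cv2.resize(f[:,:,::-1],(800,600),interpolation=cv2.INTER_CUBIC))
E
```

```text
pics
{'t': 0.0, 'joints': array([ 1.24139457e+00,  4.91578059e-01,  1.55945316e+00, -1.47100570e-06,
        1.09170157e+00, -1.05604546e-01]), 'qvel': array([-0.00012049,  0.00041744, -0.00020326, -0.00158387, -0.00100289,
        0.00096021]), 'tau': array([ 1.90811013e-03, -6.12634778e+01, -2.58185828e+01,  6.92814798e-02,
        4.82098258e-02, -8.48962645e-05]), 'eef_pos': array([138.60090623, 609.15856208, 190.64899377]), 'tcp_rot': array([-3.14045873e+00, -1.18883207e-04,  2.91779606e+00]), 'ft_force': array([0.98480605, 0.05412125, 0.64300204]), 'moment': array([-0.03890617, -0.03992996, -0.01405214]), 'grip_force': 0.0, 'opening': 1.000767830489623}
scene {'vertical_fov': 43.51947163800018, 'cx': 260.77954397780405, 'cy': 184.4195077989136, 'k1': 0.04646171404370078, 'world_from_camera': array([[ 8.25141919e-01, -4.12309582e-01,  3.86188583e-01,
         1.14336789e+01],
       [-5.64683543e-01, -6.21975279e-01,  5.42475113e-01,
        -8.43457602e+02],
       [ 1.65320645e-02, -6.65693293e-01, -7.46042311e-01,
         1.10809454e+03],
       [ 0.00000000e+00,  0.00000000e+00,  0.00000000e+00,
         1.00000000e+00]])}
top {'vertical_fov': 46.7205671080861, 'cx': 259.8020663775448, 'cy': 192.76056911253312, 'k1': -0.02779214227900508, 'world_from_camera': array([[ 1.28190803e-02, -9.90002246e-01,  1.40467878e-01,
         4.01723594e+02],
       [-9.99885206e-01, -1.38263635e-02, -6.19730421e-03,
        -4.16186441e+01],
       [ 8.07750502e-03, -1.40372309e-01, -9.90065841e-01,
         1.31475376e+03],
       [ 0.00000000e+00,  0.00000000e+00,  0.00000000e+00,
         1.00000000e+00]])}
```

View pics/top0.png

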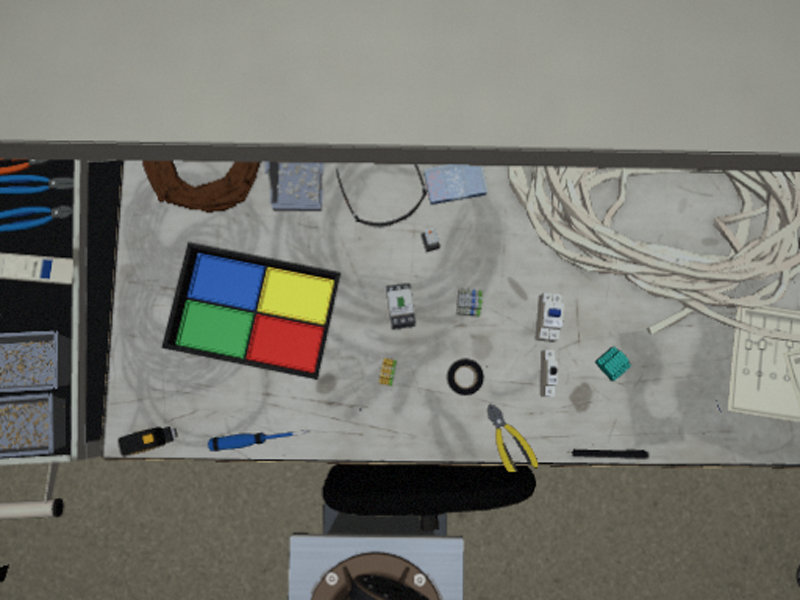

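View pics/scene0.png

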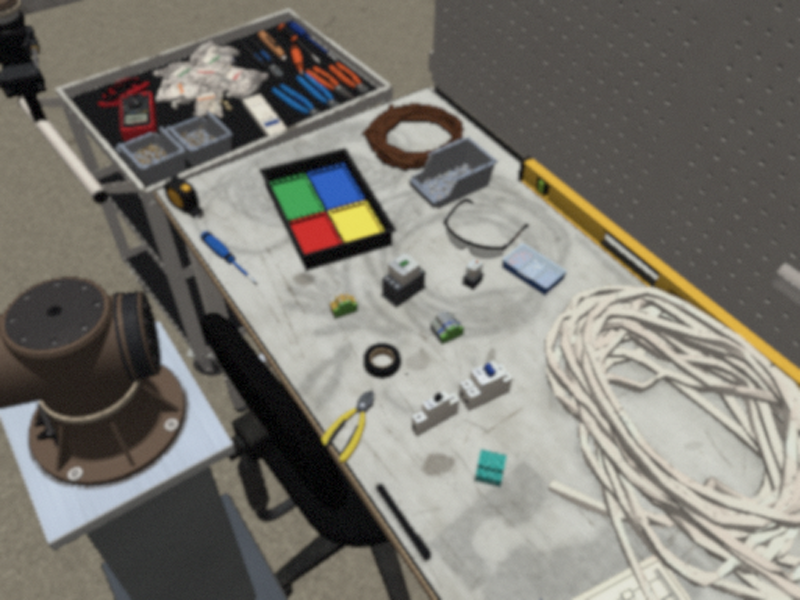

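The top view shows these (800x600 pixels). What could be taken for what:
- **Contactor:** (400,305), the only one of its kind.
- **Breakers:** the two-pole is at (551,316) with a wide blue toggle. The single-pole is at (549,372) with a narrow black toggle, and I leave it.
- **Terminals:** the grey row is at (470,302). The orange row (387,372) and the turquoise one (614,362) stay.
- **Relay:** (431,239).
- **Dishes:** blue (227,280), yellow (297,292), green (215,330), red (285,343).

Next is one close crop to check these choices, plus measurement from the two views.

```bash
cat > h.py <<'E'
import numpy as np, cv2
from cell import env
from scipy.spatial.transform import Rotation as R
def shot(n):
    s=env.state(); c=env.read_camera(n)
    if n=="wrist":
        T=np.eye(4);T[:3,:3]=R.from_euler("xyz",s["tcp_rot"]).as_matrix();T[:3,3]=s["eef_pos"]
        c["world_from_camera"]=T@c["hand_eye"]
    c["hsv"]=cv2.cvtColor(c["frame"],cv2.COLOR_RGB2HSV); c["s"]=s
    return c
def ray(c,uv):
    f=192/np.tan(np.radians(c["vertical_fov"]/2))
    d=(np.array(uv,float)-[c["cx"],c["cy"]])/f; u=d.copy()
    for _ in range(10): u=d/(1+c["k1"]*(u@u))
    T=c["world_from_camera"]; return T[:3,3],T[:3,:3]@np.array([u[0],u[1],1])
def plane(c,uv,z):
    o,d=ray(c,uv); return o+d*(z-o[2])/d[2]
def tri(a,ua,b,ub):
    o,d=ray(a,ua);p,e=ray(b,ub)
    k=np.linalg.lstsq(np.c_[d,-e],p-o,rcond=None)[0]
    A,B=o+k[0]*d,p+k[1]*e; return (A+B)/2,np.linalg.norm(A-B)
def blobs(c,lo,hi,roi=(0,0,512,384),amin=6):
    m=cv2.inRange(c["hsv"],np.array(lo),np.array(hi)); x0,y0,x1,y1=roi
    k=np.zeros_like(m);k[y0:y1,x0:x1]=m[y0:y1,x0:x1]
    n,l,st,ce=cv2.connectedComponentsWithStats(k)
    r=[(st[i,4],ce[i],cv2.minAreaRect(np.argwhere(l==i)[:,::-1].astype(np.float32))) for i in range(1,n) if st[i,4]>=amin]
    return sorted(r,key=lambda t:-t[0])
E
python3 - <<'E'
from h import *
t=shot("top");s=shot("scene")
np.save("pics/t.npy",t["frame"])
cv2.imwrite("pics/crop.png",cv2.resize(t["frame"][140:265,230:370,::-1],None,fx=4.8,fy=4.8,interpolation=cv2.INTER_CUBIC))
C=dict(red=((0,150,90),(8,255,255)),blue=((105,150,60),(125,255,255)),yellow=((25,150,90),(33,255,255)),green=((45,90,60),(80,255,255)),orange=((3,90,90),(22,255,255)))
for n,(lo,hi) in C.items():
    for q,c in(("top",t),("scene",s)):
        roi=(70,130,420,270) if q=="top" else (160,90,370,330)
        print(n,q,[(b[0],b[1].round(1),np.round(b[2][2],0)) for b in blobs(c,lo,hi,roi)[:7]])
E
```

```text
red top [(np.int32(1331), array([182. , 219.3]), np.float64(12.0))]
red scene [(np.int32(579), array([201.3, 149. ]), np.float64(74.0))]
blue top [(np.int32(1319), array([144.3, 179.9]), np.float64(11.0)), (np.int32(27), array([354.8, 199.9]), np.float64(18.0))]
blue scene [(np.int32(675), array([214.4, 118.1]), np.float64(62.0)), (np.int32(10), array([312.8, 236.3]), np.float64(90.0))]
yellow top [(np.int32(1308), array([189. , 188.9]), np.float64(11.0))]
yellow scene [(np.int32(561), array([227.6, 141.5]), np.float64(73.0)), (np.int32(87), array([225. , 283.4]), np.float64(29.0)), (np.int32(64), array([213.6, 273.9]), np.float64(42.0))]
green top [(np.int32(1347), array([137. , 210.2]), np.float64(12.0)), (np.int32(15), array([256., 193.]), np.float64(90.0)), (np.int32(10), array([305.9, 198.8]), np.float64(14.0)), (np.int32(8), array([249.8, 244. ]), np.float64(90.0)), (np.int32(6), array([306.7, 187.5]), np.float64(90.0))]
green scene [(np.int32(671), array([189.2, 125.3]), np.float64(63.0)), (np.int32(73), array([220.7, 197.1]), np.float64(72.0)), (np.int32(65), array([288.5, 213.3]), np.float64(63.0))]
orange top [(np.int32(58), array([246.1, 238.7]), np.float64(11.0)), (np.int32(6), array([249. , 230.5]), np.float64(90.0))]
orange scene [(np.int32(677), array([353.5, 121.3]), np.float64(40.0)), (np.int32(38), array([214. , 145.6]), np.float64(61.0)), (np.int32(37), array([196.5, 138.4]), np.float64(74.0)), (np.int32(29), array([217.7, 191.2]), np.float64(65.0)), (np.int32(7), array([217., 295.]), np.float64(45.0)), (np.int32(6), array([266.5,  98. ]), np.float64(180.0))]
```

View pics/crop.png

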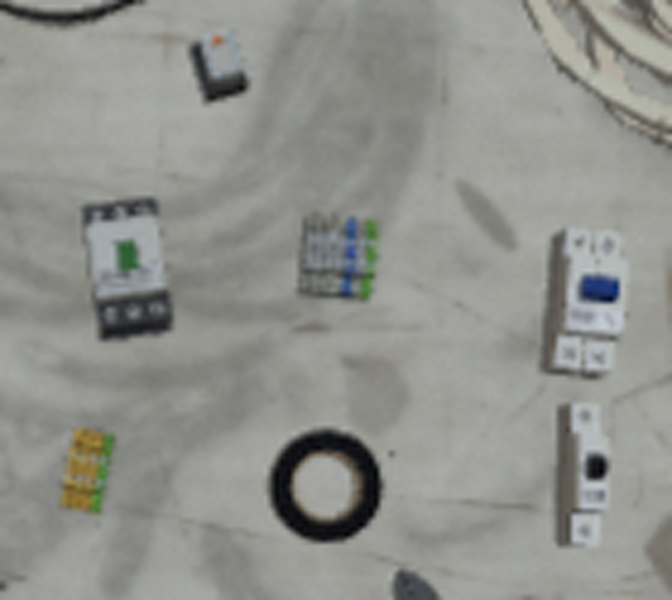

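The crop confirms the choices (672x600 pixels): contactor (127,262), relay (218,68), grey terminals with blue and green ends (338,260), and the two-pole breaker with the wide blue toggle (600,288). The orange terminals (88,470), the single-pole breaker (590,475) and the turquoise row stay where they are. I'll triangulate now.

Run:
```python
from h import *
t=shot("top");s=shot("scene");w=shot("wrist")
P=dict(red=((182,219.3),(201.3,149)),blue=((144.3,179.9),(214.4,118.1)),yellow=((189,188.9),(227.6,141.5)),green=((137,210.2),(189.2,125.3)),
 btoggle=((354.8,199.9),(312.8,236.3)))
# scene crop for finding contactor green, relay, terminals
for n,(a,b) in P.items():
    p,e=tri(t,a,s,b); print(n,p.round(1),round(e,1),"plane7",plane(t,a,7 if n in("red","blue","green","yellow") else 75)[:2].round(1))
C=lambda x,y:(230+x/4.8,140+y/4.8)
for n,px,z in(("contactor_green",(127,254),82),("relaybutton",(218,42),53),("relaytop",(220,52),52),("grey",(340,257),34)):
    print(n,plane(t,C(*px),z)[:2].round(1))
for n,a,b in(("contactor",(256,193),(404/1.5625,263/1.5625)),("relay",C(218,42),(474/1.5625,263/1.5625)),("grey",C(352,256),(446/1.5625,323/1.5625))):
    p,e=tri(t,a,s,b); print(n,p.round(1),round(e,1))
# dish frame from mask rects of each dish
for n,(lo,hi) in dict(red=((0,150,90),(8,255,255)),blue=((105,150,60),(125,255,255)),yellow=((25,150,90),(33,255,255)),green=((45,90,60),(80,255,255))).items():
    b=blobs(t,lo,hi,(100,150,225,250))[0]; q=np.array([plane(t,u,10)[:2] for u in cv2.boxPoints(b[2])])
    e=np.diff(np.r_[q,q[:1]],axis=0); print(n,q.mean(0).round(1),np.linalg.norm(e,axis=1).round(0),np.degrees(np.arctan2(e[:,1],e[:,0])).round(1))
print(w["hand_eye"].round(3),w["vertical_fov"],w["cx"],w["cy"],w["k1"])
```

```text
red [501.7 176.6  23.2] 4.7 plane7 [505.1 178.3]
blue [618.7 293.9  14.4] 2.7 plane7 [621.2 295.2]
yellow [591.  159.4  23.9] 5.4 plane7 [595.9 160.8]
green [528.9 311.5  11.7] 1.8 plane7 [530.2 312.4]
btoggle [ 560.2 -317.5   71.5] 2.8 plane7 [ 561.  -317.4]
contactor_green [576.1 -40. ]
relaybutton [710.7 -93.3]
relaytop [704.7 -94.6]
grey [ 582.8 -169.1]
contactor [575.8 -38.4  78.1] 1.2
relay [708.5 -91.8  48.9] 7.0
grey [ 580.4 -174.7   35.5] 6.6
red [505.3 178.4] [ 88. 134.  87. 132.] [  -9.2 -100.9  170.    79.2]
blue [621.1 294.8] [ 89. 135.  89. 134.] [  -8.6 -101.2  170.6   78.9]
yellow [595.5 161. ] [ 88. 134.  88. 133.] [  -8.8 -100.6  170.4   79.5]
green [530.1 311.8] [ 89. 135.  88. 134.] [  -8.5 -101.   170.7   79.2]
[[ 1.0000e-03 -9.6500e-01 -2.6100e-01  7.2571e+01]
 [ 1.0000e+00  0.0000e+00  1.0000e-03 -2.1600e-01]
 [-1.0000e-03 -2.6100e-01  9.6500e-01 -1.9429e+02]
 [ 0.0000e+00  0.0000e+00  0.0000e+00  1.0000e+00]] 64.18676327555482 258.97680265405006 195.6785528826468 -0.028863586578642235
```

Two-view heights are reasonable: toggle 71, contactor top 78, terminals 36. Dish spacings come out at 92 and 136 mm. I'm moving above the contactor.

Emit:
{"fn": "arm_command", "kwargs": {"targets": [[-29,-27,0,0,1],[-57,-54,0,0,1],[-86,-80,0,0,1],[-114,-107,0,0,1],[-143,-134,0,0,1]]}}

```text
t: 0.85
eef_pos: [248.9, 445.7, 191.3]
tcp_rot: [3.141, 0.0, 2.918]
ft_force: [0.9, 0.5, -1.3]
opening: 0.997
grip_force: 0.0
```

Emit:
{"fn": "arm_command", "kwargs": {"targets": [[-29,-27,0,0,1],[-57,-54,0,0,1],[-86,-80,0,0,1],[-114,-107,0,0,1],[-143,-134,0,0,1]]}}

```text
t: 1.35
eef_pos: [358.7, 283.3, 191.4]
tcp_rot: [3.141, 0.0, 2.918]
ft_force: [-0.3, 0.6, 0.5]
opening: 0.997
grip_force: 0.0
```

Emit:
{"fn": "arm_command", "kwargs": {"targets": [[-29,-27,0,0,1],[-57,-54,0,0,1],[-86,-80,0,0,1],[-114,-107,0,0,1],[-143,-134,0,0,1]]}}

```text
t: 1.85
eef_pos: [468.5, 120.8, 191.4]
tcp_rot: [3.141, 0.0, 2.918]
ft_force: [0.8, 0.8, 0.5]
opening: 1.005
grip_force: 0.0
```

Emit:
{"fn": "arm_command", "kwargs": {"targets": [[-35,-34,0,-6,1],[-70,-68,0,-12,1],[-105,-100,0,-18,1],[-142,-134,0,-18,1],[-142,-134,0,-18,1]]}}

```text
t: 2.35
eef_pos: [579.0, -44.3, 190.7]
tcp_rot: [-3.141, 0.001, -3.055]
ft_force: [-1.2, 1.3, 0.0]
opening: 1.0
grip_force: 0.0
```

```bash
cat >> h.py <<'E'
def togo(s,xy,dyaw=0):
    """world target -> tool-axis shift"""
    Rm=R.from_euler("xyz",s["tcp_rot"]).as_matrix(); d=np.r_[np.array(xy)-s["eef_pos"][:2],0]
    return (Rm.T@d)[:2].round(1)
def rect(c,b,z):
    q=np.array([plane(c,u,z)[:2] for u in cv2.boxPoints(b[2])]); e=np.diff(np.r_[q,q[:1]],axis=0)
    return q.mean(0).round(1),np.linalg.norm(e,axis=1).round(0)[:2],(np.degrees(np.arctan2(e[:2,1],e[:2,0]))%180).round(1)
E
python3 - <<'E'
from h import *
w=shot("wrist"); f=w["frame"]; np.save("pics/w1.npy",f)
cv2.imwrite("pics/w1.png",f[:,:,::-1])
for n,lo,hi,z in(("green",(45,90,50),(80,255,255),80),("white",(0,0,170),(180,50,255),80),("dark",(0,0,0),(180,140,75),50)):
    for b in blobs(w,lo,hi,(120,60,400,330),60)[:4]: print(n,b[0],b[1].round(0),rect(w,b,z))
E
```

```text
green 156 [267. 182.] (array([574.3, -37.1]), array([ 9., 16.]), array([95. ,  5.6]))
green 86 [284.  76.] (array([470.7, -30.4]), array([16.,  5.]), array([169.1,  80.2]))
green 67 [142. 156.] (array([ 558.1, -163.8]), array([17.,  5.]), array([155.8,  69.7]))
white 44216 [252. 157.] (array([564.5, -45.1]), array([214., 260.]), array([178.3,  95. ]))
white 3106 [300. 313.] (array([724.9,   8.4]), array([161.,  39.]), array([96.4, 11.7]))
white 892 [197. 303.] (array([ 732.6, -105.4]), array([94., 36.]), array([95.2,  3.8]))
white 869 [181. 322.] (array([ 748.6, -125.4]), array([85., 19.]), array([95.4,  2.6]))
dark 7223 [300. 229.] (array([588.4, -42.9]), array([292., 215.]), array([95. , 11.8]))
dark 946 [134. 311.] (array([ 764.8, -182.7]), array([50., 47.]), array([177.6,  95.5]))
dark 891 [384. 309.] (array([735. , 124.2]), array([48., 44.]), array([94.5, 12.4]))
dark 666 [170.  69.] (array([ 471.4, -147.1]), array([18., 56.]), array([179.8,  94.6]))
```

View pics/w1.png

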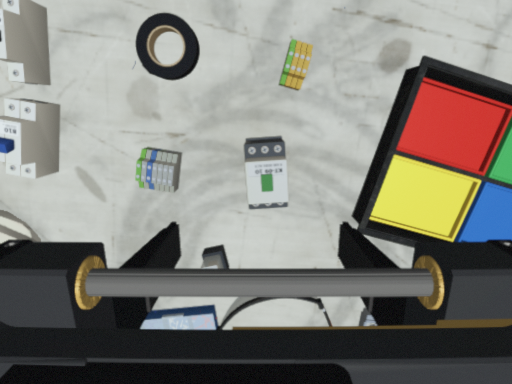

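The wrist view shows the contactor's upper block between about (246,160) and (288,207), aligned with the fingers. The relay is partly hidden behind them at (215,258).

Run:
```python
from h import *
w=shot("wrist")
for u,z in(((267,184),80),((246,161),80),((286,161),80),((248,207),80),((288,206),80),((246,140),50),((284,140),50)): print(u,plane(w,u,z).round(1),togo(w["s"],plane(w,u,z)[:2]))
t=shot("top"); g=(256,193); print(tri(t,g,w,(267,182.)), w["s"]["eef_pos"])
```

```text
(267, 184) [574.  -34.2  80. ] [2.7 8.2]
(246, 161) [552.3 -57.4  80. ] [ 26.3 -13. ]
(286, 161) [548.8 -17.5  80. ] [26.3 27.1]
(248, 207) [600.1 -51.6  80. ] [-21.9 -11.4]
(288, 206) [595.4 -10.2  80. ] [-20.8  30.3]
(246, 140) [534.2 -59.9  50. ] [ 44.5 -14. ]
(284, 140) [530.6 -19.   50. ] [44.6 27.1]
(array([576.79480103, -36.14602537,  64.41844665]), np.float64(5.816946374794499)) [577.32171888 -42.15969058 190.56098245]
```

Emit:
{"fn": "arm_command", "kwargs": {"targets": [[3,8,40,0,1],[3,8,80,0,1],[3,8,120,0,1],[3,8,145,0,1],[3,8,145,0,1]]}}

```text
t: 3.0
eef_pos: [570.6, -30.6, 43.8]
tcp_rot: [3.14, -0.005, -3.05]
ft_force: [-0.1, -0.1, -0.4]
opening: 1.005
grip_force: 0.0
```

Emit:
{"fn": "arm_command", "kwargs": {"targets": [[0,0,0,0,0],[0,0,0,0,0],[0,0,0,0,0],[0,0,0,0,0],[0,0,0,0,0]]}}

```text
t: 3.5
eef_pos: [573.0, -32.3, 46.9]
tcp_rot: [-3.141, 0.001, -3.051]
ft_force: [0.1, -0.3, -0.8]
opening: 0.634
grip_force: 0.0
```

Emit:
{"fn": "arm_command", "kwargs": {"targets": [[0,0,0,0,0],[0,0,-10,0,0],[0,0,-40,0,0],[0,0,-75,0,0],[0,0,-110,0,0]]}}

```text
t: 4.0
eef_pos: [572.5, -32.2, 158.0]
tcp_rot: [3.141, -0.0, -3.051]
ft_force: [0.1, 0.3, -0.2]
opening: 0.213
grip_force: 0.0
```

The fingers close more slowly than I allowed (about 1.2 s), so the arm lifted with nothing in the grip. I'll reopen and look again.

Emit:
{"fn": "arm_command", "kwargs": {"targets": [[0,0,-30,0,1],[0,0,-30,0,1],[0,0,-30,0,1],[0,0,-30,0,1],[0,0,-30,0,1]]}}

```text
t: 4.5
eef_pos: [572.3, -32.2, 185.2]
tcp_rot: [3.141, -0.002, -3.051]
ft_force: [0.3, -0.5, -0.8]
opening: 0.583
grip_force: 0.0
```

Emit:
{"fn": "arm_command", "kwargs": {"targets": [[0,0,0,0,1],[0,0,0,0,1],[0,0,0,0,1],[0,0,0,0,1],[0,0,0,0,1]]}}

```text
t: 5.0
eef_pos: [572.8, -32.2, 186.2]
tcp_rot: [3.142, 0.0, -3.051]
ft_force: [-0.3, 0.7, 0.0]
opening: 0.978
grip_force: 0.0
```

Run:
```python
from h import *
w=shot("wrist"); f=w["frame"]
cv2.imwrite("pics/w2.png",f[:,:,::-1])
print(w["s"]["opening"],w["s"]["eef_pos"])
for b in blobs(w,(45,90,50),(80,255,255),(120,60,400,330),60)[:4]: r=rect(w,b,80);print(b[0],b[1].round(0),r,togo(w["s"],r[0]))
```

```text
0.978349230931473 [572.80778571 -32.23055658 186.1888015 ]
157 [254. 188.] (array([574.4, -37.1]), array([10., 16.]), array([95.2,  5.2])) [-1.1 -5. ]
77 [273.  81.] (array([470.2, -28.8]), array([15.,  4.]), array([168.1,  79.5])) [101.9  12.7]
68 [130. 161.] (array([ 557.1, -161.8]), array([18.,  5.]), array([153.7,  67.5])) [  27.3 -127.6]
```

View pics/w2.png

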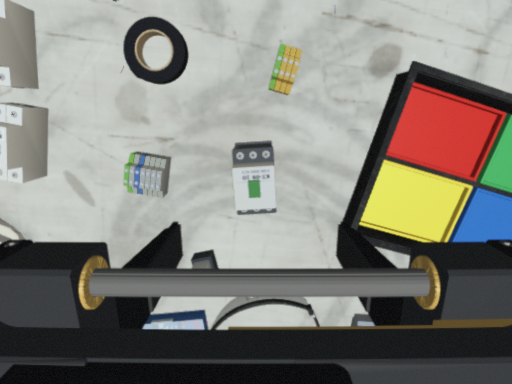

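The contactor was not touched; its block now spans columns 234–274. I'll descend again and give the fingers time to close.

Emit:
{"fn": "arm_command", "kwargs": {"targets": [[0,-5,40,0,1],[0,-5,80,0,1],[0,-5,120,0,1],[0,-5,141,0,1],[0,-5,141,0,0.7]]}}

```text
t: 5.55
eef_pos: [571.8, -37.0, 42.6]
tcp_rot: [3.14, -0.005, -3.051]
ft_force: [0.4, -0.3, 0.4]
opening: 0.96
grip_force: 0.0
```

Emit:
{"fn": "arm_command", "kwargs": {"targets": [[0,0,0,0,0],[0,0,0,0,0],[0,0,0,0,0],[0,0,0,0,0],[0,0,0,0,0]]}}

```text
t: 6.05
eef_pos: [573.5, -37.2, 45.9]
tcp_rot: [-3.141, 0.001, -3.051]
ft_force: [-0.3, 0.3, 0.9]
opening: 0.555
grip_force: 0.0
```

Emit:
{"fn": "arm_command", "kwargs": {"targets": [[0,0,0,0,0],[0,0,0,0,0],[0,0,0,0,0],[0,0,0,0,0]]}}

```text
t: 6.45
eef_pos: [573.3, -37.2, 45.5]
tcp_rot: [-3.142, 0.0, -3.051]
ft_force: [-1.2, 0.5, 6.1]
opening: 0.45
grip_force: 29.4
```

Emit:
{"fn": "arm_command", "kwargs": {"targets": [[0,0,-10,0,0],[0,0,-40,0,0],[0,0,-80,0,0],[0,0,-110,0,0],[0,0,-110,0,0]]}}

```text
t: 6.95
eef_pos: [574.8, -37.4, 159.3]
tcp_rot: [-3.14, 0.006, -3.051]
ft_force: [0.0, -0.5, -2.3]
opening: 0.456
grip_force: 29.4
```

Emit:
{"fn": "arm_command", "kwargs": {"targets": [[7,35,0,8,0],[18,80,0,16,0],[29,130,0,24,0],[40,180,0,32,0],[49,220,0,40,0]]}}

```text
t: 7.45
eef_pos: [504.5, 175.3, 154.3]
tcp_rot: [-3.14, -0.001, 2.54]
ft_force: [1.0, 0.4, -3.2]
opening: 0.455
grip_force: 29.4
```

Emit:
{"fn": "arm_command", "kwargs": {"targets": [[0,0,0,8,0],[0,0,0,16,0],[0,0,0,24,0],[0,0,0,32,0],[0,0,0,40,0]]}}

```text
t: 7.95
eef_pos: [505.3, 173.7, 154.2]
tcp_rot: [-3.14, -0.0, 1.842]
ft_force: [-0.3, 1.0, -2.9]
opening: 0.451
grip_force: 30.0
```

Emit:
{"fn": "arm_command", "kwargs": {"targets": [[0,0,0,8,0],[0,0,0,16,0],[0,0,0,24,0],[0,0,0,26,0],[0,0,0,26,0]]}}

```text
t: 8.45
eef_pos: [505.4, 173.6, 154.3]
tcp_rot: [-3.14, 0.001, 1.394]
ft_force: [0.1, 0.2, -2.0]
opening: 0.447
grip_force: 30.0
```

Run:
```python
from h import *
w=shot("wrist"); f=w["frame"]; t=shot("top")
cv2.imwrite("pics/w3.png",f[:,:,::-1]); np.save("pics/w3.npy",f)
print(w["s"]["eef_pos"],w["s"]["tcp_rot"],w["s"]["grip_force"])
for n,lo,hi in(("red",(0,150,60),(8,255,255)),("blue",(105,150,60),(125,255,255)),("yellow",(25,150,60),(33,255,255)),("green",(45,90,40),(80,255,255))):
    for b in blobs(w,lo,hi,(0,0,512,384),300)[:1]: print(n,b[0],b[1].round(0),rect(w,b,10))
```

```text
[505.38442882 173.62801121 154.26054985] [-3.13987088e+00  6.09665606e-04  1.39377432e+00] 29.980087280273438
red 3467 [250. 143.] (array([502.5, 184. ]), array([ 87., 119.]), array([169.9,  81.6]))
blue 9836 [346.  55.] (array([618.1, 284.1]), array([110.,  89.]), array([ 79.7, 168.7]))
yellow 1974 [347. 185.] (array([595.6, 159. ]), array([135.,  89.]), array([ 79.3, 167.7]))
green 9786 [255.  55.] (array([524.8, 300.6]), array([ 88., 107.]), array([169.8,  81.7]))
```

View pics/w3.png

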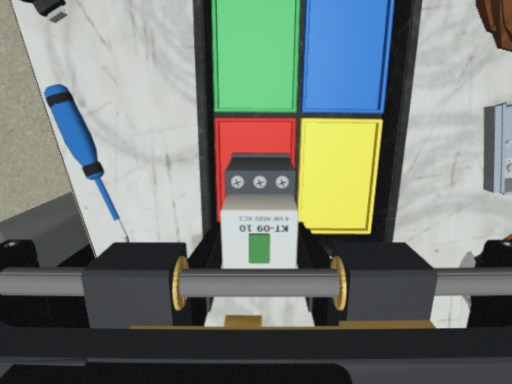

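The wrist view shows the contactor held upright over the red dish. The dish spans columns 215–297, with its centre at 256. I'm placing it now.

Emit:
{"fn": "arm_command", "kwargs": {"targets": [[5,-1,40,0,0],[5,-1,70,0,0],[5,-1,86,0,0],[5,-1,94,0,0],[5,-1,98,0,0]]}}

```text
t: 9.05
eef_pos: [505.7, 178.8, 56.6]
tcp_rot: [-3.141, 0.0, 1.395]
ft_force: [0.5, 0.3, -3.2]
opening: 0.45
grip_force: 30.0
```

Emit:
{"fn": "arm_command", "kwargs": {"targets": [[0,0,1,0,0],[0,0,2,0,0],[0,0,3,0,0],[0,0,3,0,0]]}}

```text
t: 9.45
eef_pos: [506.1, 178.9, 54.7]
tcp_rot: [3.141, -0.0, 1.394]
ft_force: [0.4, -0.3, -2.6]
opening: 0.45
grip_force: 30.0
```

Emit:
{"fn": "arm_command", "kwargs": {"targets": [[0,0,1,0,0],[0,0,2,0,0],[0,0,2,0,0]]}}

```text
t: 9.75
eef_pos: [506.7, 179.5, 53.6]
tcp_rot: [3.139, -0.002, 1.394]
ft_force: [-1.5, 4.2, 10.2]
opening: 0.451
grip_force: 30.0
```

Emit:
{"fn": "arm_command", "kwargs": {"targets": [[0,0,0,0,0.62],[0,0,0,0,0.62],[0,0,0,0,0.62],[0,0,0,0,0.62],[0,0,0,0,0.62]]}}

```text
t: 10.25
eef_pos: [505.9, 178.8, 52.2]
tcp_rot: [-3.141, -0.0, 1.394]
ft_force: [-0.0, -0.0, 0.1]
opening: 0.621
grip_force: 0.0
```

Emit:
{"fn": "arm_command", "kwargs": {"targets": [[0,0,-10,0,0.62],[0,0,-40,0,0.62],[0,0,-80,0,0.62],[0,0,-120,0,1],[0,0,-120,0,1]]}}

```text
t: 10.75
eef_pos: [507.9, 179.4, 177.7]
tcp_rot: [3.134, -0.003, 1.394]
ft_force: [-0.4, 0.8, 0.5]
opening: 0.74
grip_force: 0.0
```

Emit:
{"fn": "arm_command", "kwargs": {"targets": [[-25,8,0,0,1],[-60,18,0,0,1],[-95,28,0,0,1],[-130,38,0,0,1],[-165,48,0,0,1]]}}

```text
t: 11.25
eef_pos: [523.8, 6.6, 172.2]
tcp_rot: [-3.141, -0.0, 1.394]
ft_force: [0.8, -0.3, -0.7]
opening: 1.001
grip_force: 0.0
```

Emit:
{"fn": "arm_command", "kwargs": {"targets": [[-33,9,-3,0,1],[-66,18,-6,0,1],[-99,28,-10,0,1],[-132,38,-15,0,1],[-165,47,-15,0,1]]}}

```text
t: 11.75
eef_pos: [541.4, -164.2, 187.7]
tcp_rot: [3.141, 0.0, 1.394]
ft_force: [0.1, -0.0, -0.0]
opening: 0.998
grip_force: 0.0
```

Emit:
{"fn": "arm_command", "kwargs": {"targets": [[-33,9,0,8,1],[-66,18,0,16,1],[-99,28,0,24,1],[-132,38,0,33,1],[-150,46,0,41,1]]}}

```text
t: 12.25
eef_pos: [559.9, -320.8, 186.8]
tcp_rot: [-3.141, 0.0, 0.671]
ft_force: [-0.3, 0.3, -0.8]
opening: 1.0
grip_force: 0.0
```

Emit:
{"fn": "arm_command", "kwargs": {"targets": [[0,0,0,8,1],[0,0,0,16,1],[0,0,0,24,1],[0,0,0,33,1],[0,0,0,41,1]]}}

```text
t: 12.75
eef_pos: [560.1, -318.3, 186.9]
tcp_rot: [-3.141, 0.001, -0.043]
ft_force: [-0.1, 0.5, 0.2]
opening: 1.002
grip_force: 0.0
```

Emit:
{"fn": "arm_command", "kwargs": {"targets": [[0,0,0,3,1],[0,0,0,3,1],[0,0,0,3,1]]}}

```text
t: 13.05
eef_pos: [560.2, -318.4, 187.1]
tcp_rot: [-3.141, 0.0, -0.087]
ft_force: [0.6, -0.5, -0.3]
opening: 1.0
grip_force: 0.0
```

Run:
```python
from h import *
w=shot("wrist"); f=w["frame"]
cv2.imwrite("pics/w4.png",f[:,:,::-1])
print(w["s"]["eef_pos"],w["s"]["tcp_rot"])
for b in blobs(w,(105,130,50),(125,255,255),(120,60,400,330),30)[:3]: r=rect(w,b,79);print(b[0],b[1].round(0),r,togo(w["s"],r[0]))
```

```text
[ 560.18194953 -318.37487123  187.05035769] [-3.14132402e+00  3.05676172e-04 -8.74400978e-02]
169 [256. 187.] (array([ 561.8, -315.4]), array([18.,  8.]), array([ 85. , 175.3])) [ 1.4 -3.1]
46 [132. 155.] (array([ 604.2, -195.6]), array([15.,  4.]), array([149.6,  64.4])) [  33.1 -126.1]
```

View pics/w4.png

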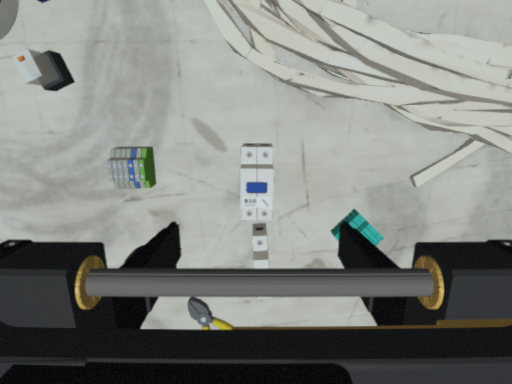

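The wrist view shows the two-pole breaker's blue toggle at (256,187), aligned with the fingers. The single-pole is just behind it at (260,243), clear of the fingers.

Emit:
{"fn": "arm_command", "kwargs": {"targets": [[1,-3,40,0,1],[1,-3,80,0,1],[1,-3,120,0,1],[1,-3,145,0,1],[1,-3,151,0,0.7]]}}

```text
t: 13.6
eef_pos: [560.3, -314.7, 33.3]
tcp_rot: [-3.139, 0.004, -0.088]
ft_force: [0.4, -0.7, -1.5]
opening: 0.956
grip_force: 0.0
```

Emit:
{"fn": "arm_command", "kwargs": {"targets": [[0,0,0,0,0],[0,0,0,0,0],[0,0,0,0,0],[0,0,0,0,0],[0,0,0,0,0]]}}

```text
t: 14.1
eef_pos: [561.8, -315.7, 37.0]
tcp_rot: [3.141, -0.001, -0.089]
ft_force: [-0.0, 0.4, -0.0]
opening: 0.553
grip_force: 0.0
```

Emit:
{"fn": "arm_command", "kwargs": {"targets": [[0,0,0,0,0],[0,0,0,0,0],[0,0,0,0,0],[0,0,0,0,0],[0,0,0,0,0]]}}

```text
t: 14.6
eef_pos: [561.6, -315.6, 36.3]
tcp_rot: [3.142, -0.0, -0.089]
ft_force: [-0.4, -0.3, 1.3]
opening: 0.364
grip_force: 30.0
```

Emit:
{"fn": "arm_command", "kwargs": {"targets": [[0,0,-10,0,0],[0,0,-40,0,0],[0,0,-80,0,0],[0,0,-115,0,0],[0,0,-120,0,0]]}}

```text
t: 15.1
eef_pos: [562.9, -316.4, 160.9]
tcp_rot: [3.138, -0.006, -0.089]
ft_force: [-0.7, -0.5, -2.6]
opening: 0.363
grip_force: 30.0
```

Emit:
{"fn": "arm_command", "kwargs": {"targets": [[0,-20,0,0,0],[0,-50,0,0,0],[1,-85,0,0,0],[1,-122,0,0,0],[1,-160,0,0,0]]}}

```text
t: 15.6
eef_pos: [575.9, -153.9, 154.6]
tcp_rot: [-3.141, 0.003, -0.09]
ft_force: [1.0, 0.8, -3.1]
opening: 0.363
grip_force: 30.0
```

Emit:
{"fn": "arm_command", "kwargs": {"targets": [[0,-32,0,0,0],[0,-64,0,0,0],[1,-96,0,0,0],[1,-128,0,0,0],[1,-160,0,0,0]]}}

```text
t: 16.1
eef_pos: [590.9, 5.2, 154.6]
tcp_rot: [-3.141, 0.003, -0.089]
ft_force: [0.2, -0.5, -2.5]
opening: 0.365
grip_force: 30.0
```

Emit:
{"fn": "arm_command", "kwargs": {"targets": [[0,-32,0,0,0],[0,-64,0,0,0],[1,-96,0,0,0],[1,-128,0,0,0],[1,-160,0,0,0]]}}

```text
t: 16.6
eef_pos: [606.0, 164.2, 154.5]
tcp_rot: [3.141, 0.003, -0.089]
ft_force: [0.7, -0.1, -2.2]
opening: 0.367
grip_force: 30.0
```

Emit:
{"fn": "arm_command", "kwargs": {"targets": [[0,-32,0,-8,0],[0,-64,0,-16,0],[1,-94,0,-24,0],[1,-118,0,-33,0],[2,-133,0,-41,0]]}}

```text
t: 17.1
eef_pos: [619.6, 296.9, 154.1]
tcp_rot: [-3.14, 0.003, 0.634]
ft_force: [-0.1, -1.1, -2.8]
opening: 0.362
grip_force: 30.0
```

Emit:
{"fn": "arm_command", "kwargs": {"targets": [[0,0,0,-8,0],[0,0,0,-17,0],[0,0,0,-25,0],[0,0,0,-34,0],[0,0,0,-42,0]]}}

```text
t: 17.6
eef_pos: [619.8, 295.0, 154.2]
tcp_rot: [-3.139, 0.002, 1.366]
ft_force: [0.8, -0.4, -2.0]
opening: 0.364
grip_force: 30.0
```

Emit:
{"fn": "arm_command", "kwargs": {"targets": [[0,0,0,-1,0],[0,0,0,-1,0]]}}

```text
t: 17.8
eef_pos: [620.4, 294.8, 155.1]
tcp_rot: [-3.14, 0.001, 1.374]
ft_force: [0.4, 0.0, -2.8]
opening: 0.365
grip_force: 30.0
```

Run:
```python
from h import *
w=shot("wrist"); f=w["frame"]
cv2.imwrite("pics/w5.png",f[:,:,::-1])
s=w["s"];print(s["eef_pos"],s["tcp_rot"],s["grip_force"],togo(s,(621,295)))
for n,lo,hi in(("blue",(105,150,60),(125,255,255)),("yellow",(25,150,60),(33,255,255))):
    for b in blobs(w,lo,hi,(0,0,512,384),300)[:1]: print(n,b[0],b[1].round(0),rect(w,b,10))
```

```text
[620.37474823 294.78795124 155.05310346] [-3.13978633e+00  9.34500300e-04  1.37374314e+00] 29.981945157051086 [0.3 0.6]
blue 4440 [253. 154.] (array([618.2, 300.4]), array([ 87., 119.]), array([169.7,  81.5]))
yellow 1558 [259. 314.] (array([585. , 124.9]), array([87., 42.]), array([168.8,  80.5]))
```

View pics/w5.png

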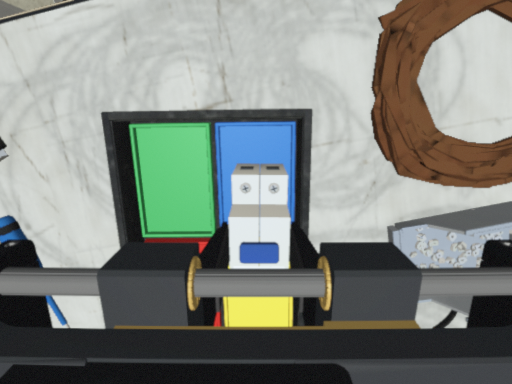

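The breaker is held upright over the blue dish, which spans columns 216–297.

Emit:
{"fn": "arm_command", "kwargs": {"targets": [[0,-1,40,0,0],[0,-1,80,0,0],[0,-1,95,0,0],[0,-1,104,0,0],[0,-1,108,0,0]]}}

```text
t: 18.35
eef_pos: [620.7, 294.9, 48.4]
tcp_rot: [3.141, -0.0, 1.376]
ft_force: [0.1, 0.1, -2.0]
opening: 0.364
grip_force: 30.0
```

Emit:
{"fn": "arm_command", "kwargs": {"targets": [[0,0,1,0,0],[0,0,2,0,0],[0,0,3,0,0],[0,0,3,0,0]]}}

```text
t: 18.75
eef_pos: [620.5, 294.9, 45.9]
tcp_rot: [3.141, -0.001, 1.377]
ft_force: [-0.1, 0.7, -2.4]
opening: 0.362
grip_force: 30.0
```

Emit:
{"fn": "arm_command", "kwargs": {"targets": [[0,0,1,0,0],[0,0,2,0,0],[0,0,2,0,0]]}}

```text
t: 19.05
eef_pos: [620.4, 294.9, 43.4]
tcp_rot: [3.141, -0.0, 1.377]
ft_force: [0.7, 0.3, -2.7]
opening: 0.365
grip_force: 30.0
```

Emit:
{"fn": "arm_command", "kwargs": {"targets": [[0,0,0,0,0.5],[0,0,0,0,0.5],[0,0,0,0,0.5],[0,0,0,0,0.5],[0,0,0,0,0.5]]}}

```text
t: 19.55
eef_pos: [620.3, 294.8, 43.3]
tcp_rot: [3.141, -0.0, 1.377]
ft_force: [0.5, -1.1, -0.2]
opening: 0.497
grip_force: 0.0
```

Emit:
{"fn": "arm_command", "kwargs": {"targets": [[0,0,-10,0,0.5],[0,0,-40,0,0.5],[0,0,-80,0,0.5],[0,0,-115,0,1],[0,0,-125,0,1]]}}

```text
t: 20.05
eef_pos: [621.6, 295.3, 173.3]
tcp_rot: [3.136, -0.003, 1.377]
ft_force: [-0.5, 0.3, 0.6]
opening: 0.616
grip_force: 0.0
```

Run:
```python
from h import *
s=env.state(); print(s["eef_pos"],s["tcp_rot"],togo(s,(582,-169)))
```

```text
[621.60319035 295.28590405 173.34274001] [ 3.13607221 -0.00344785  1.37677874] [-463.2   50.7]
```

Emit:
{"fn": "arm_command", "kwargs": {"targets": [[-20,2,0,0,1],[-50,6,0,0,1],[-85,9,0,0,1],[-120,13,0,0,1],[-155,17,0,0,1]]}}

```text
t: 20.55
eef_pos: [605.9, 137.1, 167.0]
tcp_rot: [-3.14, 0.001, 1.377]
ft_force: [1.5, -0.2, 0.9]
opening: 0.985
grip_force: 0.0
```

Emit:
{"fn": "arm_command", "kwargs": {"targets": [[-31,3,0,0,1],[-62,6,0,0,1],[-93,9,0,0,1],[-124,13,0,0,1],[-155,17,0,0,1]]}}

```text
t: 21.05
eef_pos: [592.5, -18.0, 167.1]
tcp_rot: [-3.139, 0.0, 1.376]
ft_force: [0.4, 0.8, -0.1]
opening: 0.999
grip_force: 0.0
```

Emit:
{"fn": "arm_command", "kwargs": {"targets": [[-35,3,0,-2,1],[-70,6,0,-4,1],[-105,9,0,-6,1],[-135,13,0,-6,1],[-153,17,0,-6,1]]}}

```text
t: 21.55
eef_pos: [579.6, -171.8, 167.1]
tcp_rot: [-3.14, -0.0, 1.479]
ft_force: [-0.5, -0.4, 0.8]
opening: 0.998
grip_force: 0.0
```

Emit:
{"fn": "arm_command", "kwargs": {"targets": [[0,0,0,0,1],[0,0,0,0,1]]}}

```text
t: 21.75
eef_pos: [580.6, -169.1, 167.6]
tcp_rot: [-3.14, -0.001, 1.481]
ft_force: [0.3, 0.3, -0.0]
opening: 1.001
grip_force: 0.0
```

Run:
```python
from h import *
w=shot("wrist"); f=w["frame"]
cv2.imwrite("pics/w6.png",cv2.resize(f[100:280,150:370,::-1],None,fx=3,fy=3,interpolation=cv2.INTER_CUBIC))
s=w["s"];print(s["eef_pos"],s["tcp_rot"])
for n,lo,hi in(("green",(40,80,50),(80,255,255)),("blue",(105,110,50),(125,255,255))):
    for b in blobs(w,lo,hi,(130,60,400,330),40)[:2]: r=rect(w,b,36);print(n,b[0],b[1].round(0),r,togo(s,r[0]))
```

```text
[ 580.5810506  -169.1388888   167.61666427] [-3.14046668e+00 -6.51466514e-04  1.48063274e+00]
green 57 [276. 194.] (array([ 598.3, -183.5]), array([15.,  6.]), array([ 13.9, 103.8])) [-12.7  18.9]
green 53 [247. 195.] (array([ 567.7, -181.2]), array([ 6., 14.]), array([ 71.9, 161.9])) [-13.2 -11.7]
blue 50 [276. 184.] (array([ 598.8, -172. ]), array([13.,  5.]), array([ 9.3, 99.6])) [-1.2 18.4]
blue 48 [248. 184.] (array([ 568.7, -169.6]), array([ 5., 13.]), array([ 67.8, 157.8])) [ -1.5 -11.8]
```

View pics/w6.png

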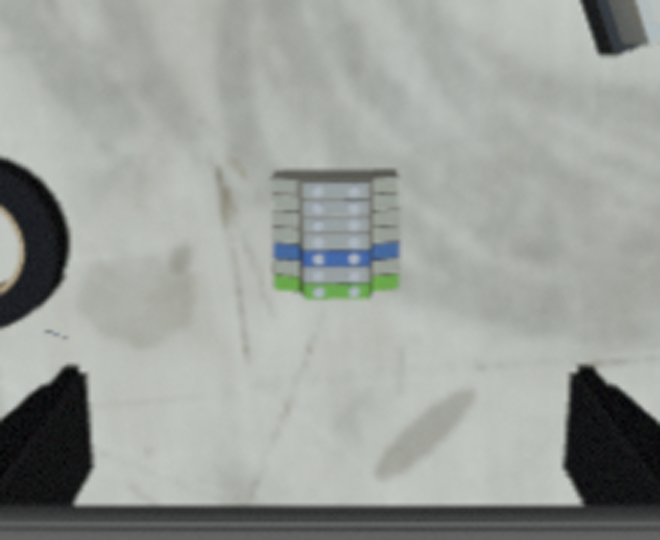

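The crop shows the grey row square to the fingers, from x=273 to 398 (47 mm along the closing direction), with its centre at crop (336,238). I'll measure that centre and check its height against the top view.

Run:
```python
from h import *
w=shot("wrist");t=shot("top");s=w["s"]
for z in(25,36): print(plane(w,(262,179.3),z).round(1),togo(s,plane(w,(262,179.3),z)[:2]))
bs=blobs(t,(105,90,50),(125,255,255),(285,170,320,215),4);print([(b[0],b[1]) for b in bs])
m=sum(b[0]*b[1] for b in bs)/sum(b[0] for b in bs)
print(tri(t,m,w,(262,184)))
```

```text
[ 584.9 -167.4   25. ] [1.5 4. ]
[ 585.  -165.1   36. ] [3.9 3.9]
[]Traceback (most recent call last):
  File "<stdin>", line 5, in <module>
ZeroDivisionError: division by zero
```

The arm hides the part from the top camera. The earlier two-view height of 35.5 agrees with the text, so I'm grasping.

Emit:
{"fn": "arm_command", "kwargs": {"targets": [[3,4,45,0,1],[3,4,90,0,1],[3,4,130,0,1],[3,4,148,0,0.85],[3,4,155,0,0.7]]}}

```text
t: 22.4
eef_pos: [584.5, -165.4, 11.1]
tcp_rot: [-3.138, -0.001, 1.483]
ft_force: [0.2, 0.2, 0.4]
opening: 0.884
grip_force: 0.0
```

Emit:
{"fn": "arm_command", "kwargs": {"targets": [[0,0,0,0,0],[0,0,0,0,0],[0,0,0,0,0],[0,0,0,0,0],[0,0,0,0,0]]}}

```text
t: 22.9
eef_pos: [585.6, -166.9, 14.0]
tcp_rot: [3.14, 0.0, 1.481]
ft_force: [-0.7, -0.1, 0.4]
opening: 0.465
grip_force: 0.0
```

Emit:
{"fn": "arm_command", "kwargs": {"targets": [[0,0,0,0,0],[0,0,0,0,0],[0,0,0,0,0]]}}

```text
t: 23.2
eef_pos: [585.3, -166.8, 13.2]
tcp_rot: [3.142, -0.0, 1.481]
ft_force: [0.4, -0.3, -0.4]
opening: 0.216
grip_force: 0.0
```

Run:
```python
from h import *
s=env.state(); print(s["eef_pos"],s["tcp_rot"],s["opening"],s["grip_force"],togo(s,(530,311)))
```

```text
[ 585.27967221 -166.7803771    13.22729715] [ 3.14156617e+00 -9.00658692e-05  1.48137981e+00] 0.21570628584844478 0.0 [470.9 -97.7]
```

The fingers closed past 48 mm without gripping. I'll look from here.

Run:
```python
from h import *
w=shot("wrist");t=shot("scene")
a=cv2.resize(w["frame"][100:370,120:400,::-1],None,fx=1.9,fy=1.9)
b=cv2.resize(t["frame"][150:285,220:350,::-1],None,fx=3.8,fy=3.8)[:a.shape[0]]
print(a.shape,b.shape)
h=min(a.shape[0],b.shape[0]);k=np.hstack([a[:h],b[:h]]);cv2.imwrite("pics/w7.png",cv2.resize(k,(800,int(h*800/k.shape[1]))))
```

```text
(513, 532, 3) (513, 494, 3)
```

View pics/w7.png

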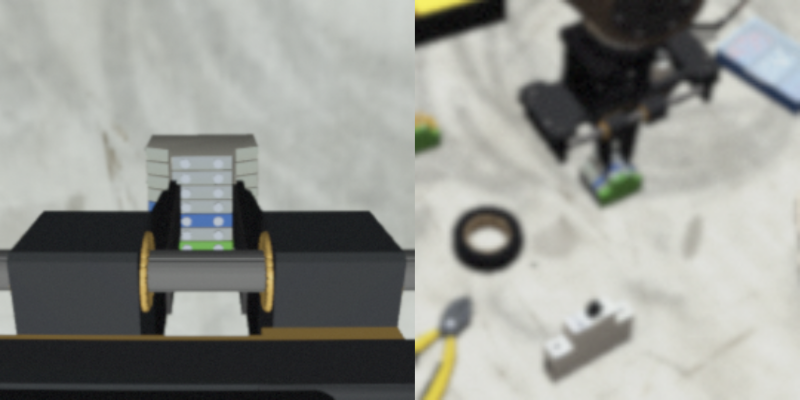

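The image shows the fingers on the narrow raised middle of the row: the shoulders are stepped, and the hump is about 24 mm wide. I'll let the fingers settle to see whether they hold it.

Emit:
{"fn": "arm_command", "kwargs": {"targets": [[0,0,0,0,0],[0,0,0,0,0],[0,0,0,0,0],[0,0,0,0,0]]}}

```text
t: 23.7
eef_pos: [585.3, -166.7, 13.2]
tcp_rot: [-3.142, -0.0, 1.481]
ft_force: [0.7, -0.1, -0.1]
opening: 0.003
grip_force: 0.0
```

Emit:
{"fn": "arm_command", "kwargs": {"targets": [[0,0,-40,0,0.3],[0,0,-80,0,1],[0,0,-120,0,1],[0,0,-155,0,1],[0,0,-155,0,1]]}}

```text
t: 24.2
eef_pos: [587.1, -167.4, 173.1]
tcp_rot: [3.134, 0.002, 1.482]
ft_force: [-0.1, -0.0, 0.9]
opening: 0.367
grip_force: 0.0
```

Run:
```python
from h import *
w=shot("wrist");f=w["frame"];np.save("pics/w8.npy",f);s=w["s"];print(s["eef_pos"],s["tcp_rot"])
cv2.imwrite("pics/w8.png",cv2.resize(f[100:280,150:370,::-1],None,fx=3,fy=3,interpolation=cv2.INTER_CUBIC))
for n,lo,hi in(("green",(40,80,50),(80,255,255)),("blue",(105,110,50),(125,255,255))):
    for b in blobs(w,lo,hi,(130,60,400,330),40)[:2]: r=rect(w,b,36);print(n,b[0],b[1].round(0),r,togo(s,r[0]))
```

```text
[ 587.08202621 -167.40932125  173.09645827] [3.13404314e+00 2.17956427e-03 1.48151030e+00]
green 55 [136.  62.] (array([476.7, -33. ]), array([13.,  3.]), array([174.4,  79.8])) [ 124.  -121.9]
green 55 [269. 195.] (array([ 598.4, -183.5]), array([15.,  5.]), array([ 11.3, 101.1])) [-15.   12.7]
blue 47 [269. 184.] (array([ 598.8, -171.9]), array([14.,  5.]), array([ 13.7, 103.6])) [-3.4 12.1]
blue 44 [241. 185.] (array([ 569.2, -169.7]), array([ 4., 14.]), array([ 65.9, 155.9])) [ -3.9 -17.6]
```

View pics/w8.png

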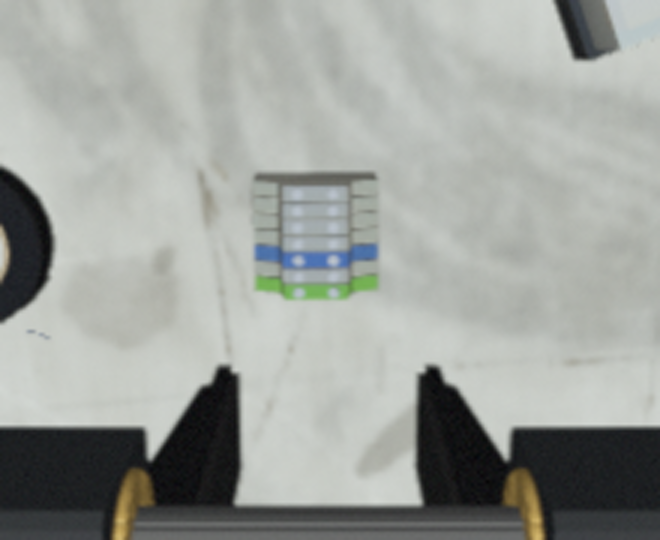

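The row didn't move at all, so gripping across the profile is no use. I'll turn 90° and take it by its flat end faces, along the stacking direction.

Emit:
{"fn": "arm_command", "kwargs": {"targets": [[0,0,0,8,1],[0,0,0,16,1],[0,0,0,24,1],[0,0,0,32,1],[0,0,0,40,1]]}}

```text
t: 24.75
eef_pos: [584.7, -166.6, 166.7]
tcp_rot: [-3.139, 0.001, 0.778]
ft_force: [-1.0, -0.1, -0.1]
opening: 0.832
grip_force: 0.0
```

Emit:
{"fn": "arm_command", "kwargs": {"targets": [[0,0,0,8,1],[0,0,0,16,1],[0,0,0,24,1],[0,0,0,32,1],[0,0,0,40,1]]}}

```text
t: 25.25
eef_pos: [584.7, -166.5, 166.6]
tcp_rot: [-3.14, 0.002, 0.079]
ft_force: [0.4, -0.5, -0.1]
opening: 1.002
grip_force: 0.0
```

Emit:
{"fn": "arm_command", "kwargs": {"targets": [[0,0,0,8,1],[0,0,0,10,1],[0,0,0,10,1],[0,0,0,10,1]]}}

```text
t: 25.65
eef_pos: [584.9, -166.6, 167.2]
tcp_rot: [-3.141, 0.001, -0.088]
ft_force: [0.8, -0.4, -1.0]
opening: 0.998
grip_force: 0.0
```

Run:
```python
from h import *
w=shot("wrist");f=w["frame"];np.save("pics/w9.npy",f);s=w["s"];print(s["eef_pos"],s["tcp_rot"])
cv2.imwrite("pics/w9.png",cv2.resize(f[130:260,190:320,::-1],None,fx=4.5,fy=4.5,interpolation=cv2.INTER_CUBIC))
t=shot("top")
print([(b[0],b[1]) for b in blobs(t,(105,90,50),(125,255,255),(285,170,320,215),3)])
```

```text
[ 584.922463   -166.616009    167.23014484] [-3.14103012e+00  1.47348890e-03 -8.79222254e-02]
[]
```

View pics/w9.png

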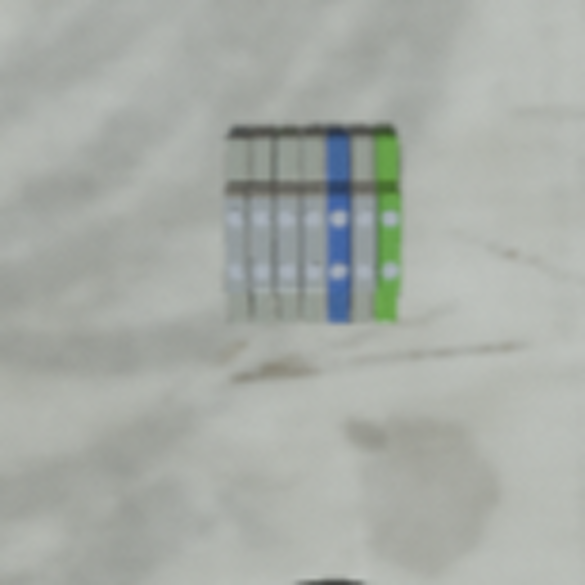

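The crop shows the stack along the closing axis, x=225 to 400 (about 41 mm), and the module length is about 48 mm. So my first orientation was right.

From the tip's picture size, the open fingertips sit about 20 mm behind the nominal TCP, so they passed over the 36 mm high part. I'll turn back and go lower, to TCP z about 3.

Emit:
{"fn": "arm_command", "kwargs": {"targets": [[0,0,0,-8,1],[0,0,0,-16,1],[0,0,0,-24,1],[0,0,0,-32,1],[0,0,0,-40,1]]}}

```text
t: 26.25
eef_pos: [585.2, -166.8, 168.0]
tcp_rot: [-3.141, 0.0, 0.615]
ft_force: [-0.1, -0.4, -0.4]
opening: 0.998
grip_force: 0.0
```

Emit:
{"fn": "arm_command", "kwargs": {"targets": [[0,0,0,-8,1],[0,0,0,-16,1],[0,0,0,-24,1],[0,0,0,-32,1],[0,0,0,-40,1]]}}

```text
t: 26.75
eef_pos: [585.2, -166.7, 168.0]
tcp_rot: [-3.141, -0.0, 1.313]
ft_force: [-0.1, 0.6, -0.1]
opening: 0.997
grip_force: 0.0
```

Emit:
{"fn": "arm_command", "kwargs": {"targets": [[0,0,40,-8,1],[0,0,85,-10,1],[0,0,125,-10,1],[0,0,150,-10,1],[0,0,158,-10,1]]}}

```text
t: 27.25
eef_pos: [584.0, -166.3, 7.5]
tcp_rot: [-3.138, -0.001, 1.482]
ft_force: [-0.4, 0.0, -0.1]
opening: 1.005
grip_force: 0.0
```

Emit:
{"fn": "arm_command", "kwargs": {"targets": [[0,0,3,0,1],[0,0,5,0,0.7],[0,0,6,0,0.7]]}}

```text
t: 27.55
eef_pos: [585.9, -167.0, 5.4]
tcp_rot: [3.14, 0.001, 1.482]
ft_force: [-0.3, -0.2, -0.2]
opening: 0.884
grip_force: 0.0
```

Emit:
{"fn": "arm_command", "kwargs": {"targets": [[0,0,0,0,0],[0,0,0,0,0],[0,0,0,0,0],[0,0,0,0,0],[0,0,0,0,0]]}}

```text
t: 28.05
eef_pos: [585.3, -166.8, 4.3]
tcp_rot: [3.141, -0.0, 1.481]
ft_force: [0.3, -0.1, -0.8]
opening: 0.469
grip_force: 0.0
```

Emit:
{"fn": "arm_command", "kwargs": {"targets": [[0,0,0,0,0],[0,0,0,0,0]]}}

```text
t: 28.25
eef_pos: [585.2, -166.7, 4.4]
tcp_rot: [-3.141, -0.0, 1.482]
ft_force: [-1.7, 0.1, 4.8]
opening: 0.373
grip_force: 26.1
```

Emit:
{"fn": "arm_command", "kwargs": {"targets": [[0,0,0,0,0],[0,0,0,0,0],[0,0,0,0,0]]}}

```text
t: 28.55
eef_pos: [585.2, -166.8, 4.4]
tcp_rot: [-3.142, -0.0, 1.481]
ft_force: [-3.0, 0.1, 5.0]
opening: 0.365
grip_force: 26.6
```

Run:
```python
from h import *
w=shot("wrist");t=shot("scene");s=w["s"];print(s["eef_pos"],s["opening"],s["grip_force"],s["ft_force"])
a=cv2.resize(w["frame"][140:320,170:350,::-1],None,fx=2.2,fy=2.2)
b=cv2.resize(t["frame"][175:235,250:310,::-1],(396,396))
cv2.imwrite("pics/w10.png",np.hstack([a,b]))
```

```text
[ 585.21019983 -166.79682028    4.42583885] 0.36537162973312215 26.59697597251526 [-3.03012547  0.07888756  4.95161336]
```

View pics/w10.png

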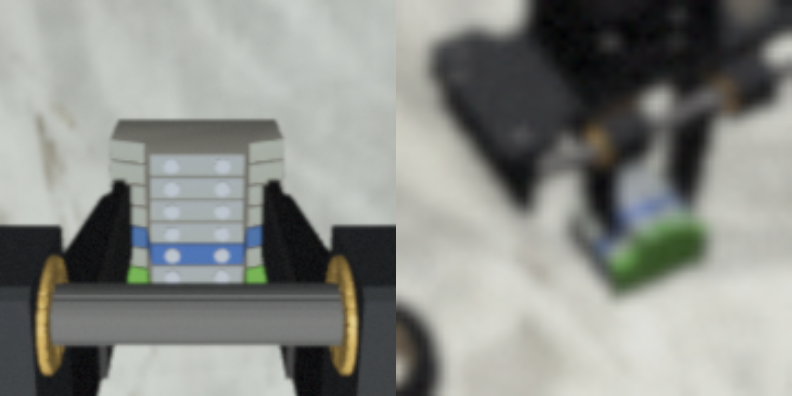

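The fingers sit on the sloping shoulders, so the tips really are well above the nominal TCP. I'll open, go about 9 mm lower while watching the force, and grip again.

Emit:
{"fn": "arm_command", "kwargs": {"targets": [[0,0,0,0,0.75],[0,0,0,0,0.75],[0,0,0,0,0.75],[0,0,0,0,0.75],[0,0,0,0,0.75]]}}

```text
t: 29.15
eef_pos: [585.3, -166.7, 4.1]
tcp_rot: [-3.142, -0.0, 1.481]
ft_force: [0.3, -0.3, 0.3]
opening: 0.723
grip_force: 0.0
```

Emit:
{"fn": "arm_command", "kwargs": {"targets": [[0,0,2,0,0.75],[0,0,4,0,0.75],[0,0,6,0,0.75],[0,0,8,0,0.75],[0,0,9,0,0.75]]}}

```text
t: 29.65
eef_pos: [585.2, -166.7, -5.1]
tcp_rot: [-3.141, -0.0, 1.481]
ft_force: [0.8, -0.8, 0.7]
opening: 0.753
grip_force: 0.0
```

Emit:
{"fn": "arm_command", "kwargs": {"targets": [[0,0,0,0,0.3],[0,0,0,0,0],[0,0,0,0,0],[0,0,0,0,0],[0,0,0,0,0]]}}

```text
t: 30.15
eef_pos: [585.4, -166.8, -4.7]
tcp_rot: [3.141, -0.0, 1.481]
ft_force: [0.5, -0.4, -1.0]
opening: 0.493
grip_force: 30.0
```

Emit:
{"fn": "arm_command", "kwargs": {"targets": [[0,0,0,0,0],[0,0,0,0,0],[0,0,0,0,0]]}}

```text
t: 30.45
eef_pos: [585.3, -166.8, -4.7]
tcp_rot: [3.141, -0.0, 1.481]
ft_force: [0.3, 0.2, 0.6]
opening: 0.492
grip_force: 30.0
```

Now it is gripped solidly at 48 mm. I'll carry it to the green dish and turn so the gripper's long body lies along the dish's y, clear of the tall parts.

Emit:
{"fn": "arm_command", "kwargs": {"targets": [[0,0,-10,0,0],[0,0,-45,0,0],[0,0,-90,0,0],[0,0,-120,0,0],[0,0,-125,0,0]]}}

```text
t: 30.95
eef_pos: [586.7, -167.2, 124.6]
tcp_rot: [3.136, 0.002, 1.481]
ft_force: [0.2, 0.2, -0.9]
opening: 0.494
grip_force: 30.0
```

Emit:
{"fn": "arm_command", "kwargs": {"targets": [[25,-5,0,0,0],[55,-11,0,0,0],[90,-18,0,0,0],[126,-25,0,0,0],[162,-32,0,0,0]]}}

```text
t: 31.45
eef_pos: [567.1, -1.2, 119.7]
tcp_rot: [-3.141, -0.0, 1.481]
ft_force: [1.0, -0.1, -0.6]
opening: 0.498
grip_force: 30.0
```

Emit:
{"fn": "arm_command", "kwargs": {"targets": [[32,-6,0,0,0],[64,-12,0,0,0],[96,-19,0,0,0],[128,-26,0,0,0],[161,-32,0,0,0]]}}

```text
t: 31.95
eef_pos: [549.5, 161.8, 119.7]
tcp_rot: [-3.14, 0.0, 1.481]
ft_force: [0.1, -0.6, -0.9]
opening: 0.498
grip_force: 30.0
```

Emit:
{"fn": "arm_command", "kwargs": {"targets": [[35,-6,0,8,0],[70,-12,0,16,0],[105,-19,0,24,0],[140,-26,0,32,0],[160,-33,0,40,0]]}}

```text
t: 32.45
eef_pos: [531.0, 325.1, 119.5]
tcp_rot: [-3.141, 0.001, 0.779]
ft_force: [0.5, -0.8, -1.8]
opening: 0.496
grip_force: 30.0
```

Emit:
{"fn": "arm_command", "kwargs": {"targets": [[0,0,0,8,0],[0,0,0,16,0],[0,0,0,24,0],[0,0,0,32,0],[0,0,0,40,0]]}}

```text
t: 32.95
eef_pos: [531.3, 322.8, 119.5]
tcp_rot: [3.141, 0.001, 0.079]
ft_force: [-0.8, -0.0, 0.3]
opening: 0.497
grip_force: 30.0
```

Emit:
{"fn": "arm_command", "kwargs": {"targets": [[0,0,0,8,0],[0,0,0,16,0],[0,0,0,16,0],[0,0,0,16,0]]}}

```text
t: 33.35
eef_pos: [531.5, 322.9, 119.8]
tcp_rot: [3.141, 0.001, -0.19]
ft_force: [-0.0, 0.2, -0.6]
opening: 0.496
grip_force: 30.0
```

Run:
```python
from h import *
w=shot("wrist");s=w["s"];print(s["eef_pos"],s["tcp_rot"],s["opening"],s["grip_force"],togo(s,(532.2,323.3)))
cv2.imwrite("pics/w11.png",w["frame"][:,:,::-1])
```

```text
[531.53030068 322.85552866 119.81996046] [ 3.14121155e+00  6.58767519e-04 -1.89960938e-01] 0.49551720049976916 29.99980719687784 [ 0.6 -0.6]
```

View pics/w11.png

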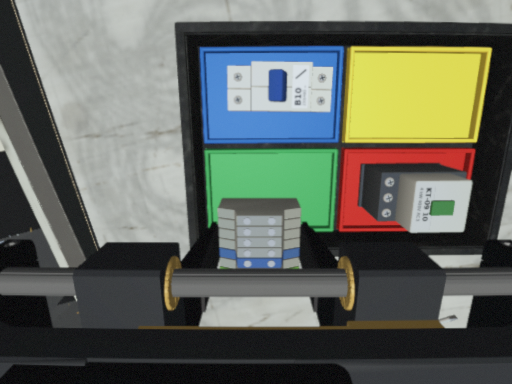

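The grey row hangs level over the green dish, and the breaker (275,88) and contactor (415,195) stand upright in theirs. I'm lowering it.

Emit:
{"fn": "arm_command", "kwargs": {"targets": [[0,0,45,0,0],[0,0,85,0,0],[0,0,103,0,0],[0,0,110,0,0],[0,0,113,0,0]]}}

```text
t: 33.9
eef_pos: [531.8, 322.9, 6.9]
tcp_rot: [3.141, 0.0, -0.193]
ft_force: [0.6, -0.3, -0.1]
opening: 0.498
grip_force: 30.0
```

Emit:
{"fn": "arm_command", "kwargs": {"targets": [[0,0,1,0,0],[0,0,2,0,0],[0,0,3,0,0],[0,0,4,0,0],[0,0,4,0,0]]}}

```text
t: 34.4
eef_pos: [531.9, 323.0, 3.5]
tcp_rot: [-3.141, -0.0, -0.194]
ft_force: [0.1, -0.2, 0.5]
opening: 0.494
grip_force: 30.0
```

Emit:
{"fn": "arm_command", "kwargs": {"targets": [[0,0,1,0,0.65],[0,0,1,0,0.65],[0,0,1,0,0.65],[0,0,1,0,0.65],[0,0,1,0,0.65]]}}

```text
t: 34.9
eef_pos: [531.8, 323.0, 2.3]
tcp_rot: [-3.141, -0.0, -0.194]
ft_force: [1.0, 0.9, 0.2]
opening: 0.647
grip_force: 0.0
```

Emit:
{"fn": "arm_command", "kwargs": {"targets": [[0,0,-10,0,0.65],[0,0,-45,0,0.65],[0,0,-90,0,0.65],[0,0,-130,0,1],[0,0,-160,0,1]]}}

```text
t: 35.4
eef_pos: [532.1, 323.1, 165.9]
tcp_rot: [-3.14, -0.002, -0.194]
ft_force: [0.3, -0.6, 0.2]
opening: 0.765
grip_force: 0.0
```

Run:
```python
from h import *
s=env.state();print(s["eef_pos"],s["tcp_rot"],togo(s,(703,-94)))
w=shot("wrist")
for n,lo,hi in(("blue",(105,130,50),(125,255,255)),("green",(40,80,50),(80,255,255))):
    for b in blobs(w,lo,hi,(120,60,400,270),25)[:4]: print(n,b[0],b[1].round(0),rect(w,b,43))
f=np.load("pics/t.npy").astype(int)[140:170,265:290]
print("\n".join(" ".join("%3d"%v for v in r) for r in f.mean(2).astype(int)[3:24]))
```

```text
[532.11620871 323.14769794 165.85662215] [-3.13976759e+00 -2.35127122e-03 -1.94066956e-01] [248.1 376.4]
blue 6046 [265. 104.] (array([614.3, 296.2]), array([120.,  77.]), array([ 78.9, 172.2]))
blue 328 [274.  91.] (array([623.2, 290.1]), array([13., 24.]), array([ 79. , 169.9]))
blue 42 [245. 189.] (array([531.3, 339.1]), array([ 4., 13.]), array([152.5,  62.5]))
blue 40 [274. 189.] (array([525.2, 308.4]), array([13.,  4.]), array([96.2,  6.1]))
green 6924 [272. 181.] (array([532.8, 312. ]), array([120.,  82.]), array([ 79. , 172.2]))
152 156 158 158 158 160 159 159 160 159 158 160 159 159 160 158 157 158 159 158 157 156 153 153 152
154 156 160 161 161 160 159 153 150 151 153 154 159 156 158 157 156 156 157 157 156 154 153 152 146
156 158 162 165 162 160 159 157 153 154 154 156 158 158 157 157 157 156 156 155 153 150 148 145 139
152 156 160 160 162 161 157 155 156 159 164 166 161 147 153 158 159 159 158 155 154 151 147 140 135
137 142 145 150 155 156 156 164 167 150 143 153 153 152 155 157 159 161 156 156 155 152 143 136 132
133 140 139 142 144 133 128 151 156 132 106 129 145 152 1
[... 842 characters left out ...]

163 163 164 163 161 160 116  61  51  54  57  55  53  52  41  43  83 143 154 147 137 134 134 135 138
161 163 163 163 161 162 119  69  45  46  45  43  41  36  30  23 100 147 153 146 139 136 134 135 139
162 161 162 162 165 163 152  94  46  40  32  30  28  44  77 106 140 153 153 144 138 135 136 136 137
162 163 163 164 163 164 163 105  45  32  72  86 126 143 145 149 153 152 149 144 140 138 137 139 139
163 165 163 164 165 165 162 130 116 136 148 149 156 160 157 154 152 151 145 139 137 136 135 139 143
166 167 166 166 166 166 168 162 159 163 164 165 164 160 158 156 154 148 144 139 135 136 136 141 148
167 165 167 166 167 167 168 168 166 167 164 163 164 162 161 158 155 149 143 136 135 136 138 143 147
```

The terminals stand in the green dish, with their blue row centred near (528,324). From the top picture the relay is turned by about 18°. I'll go above it and measure from the wrist camera.

Emit:
{"fn": "arm_command", "kwargs": {"targets": [[13,20,0,0,1],[29,45,0,0,1],[47,72,0,0,1],[65,99,0,0,1],[83,126,0,0,1]]}}

```text
t: 35.95
eef_pos: [589.2, 182.2, 162.8]
tcp_rot: [-3.141, -0.0, -0.194]
ft_force: [0.3, 1.4, -0.3]
opening: 1.0
grip_force: 0.0
```

Emit:
{"fn": "arm_command", "kwargs": {"targets": [[17,25,0,0,1],[33,50,0,0,1],[50,75,0,0,1],[66,100,0,0,1],[83,126,0,0,1]]}}

```text
t: 36.45
eef_pos: [646.3, 42.6, 162.8]
tcp_rot: [-3.141, -0.0, -0.194]
ft_force: [0.5, 0.1, 0.1]
opening: 0.998
grip_force: 0.0
```

Emit:
{"fn": "arm_command", "kwargs": {"targets": [[17,25,0,-7,1],[33,50,0,-14,1],[50,75,0,-21,1],[66,105,0,-28,1],[83,125,0,-29,1]]}}

```text
t: 36.95
eef_pos: [703.4, -96.9, 162.8]
tcp_rot: [3.141, -0.0, 0.316]
ft_force: [0.8, 0.6, 0.4]
opening: 1.0
grip_force: 0.0
```

Emit:
{"fn": "arm_command", "kwargs": {"targets": [[0,0,0,0,1],[0,0,0,0,1]]}}

```text
t: 37.15
eef_pos: [703.1, -95.1, 162.2]
tcp_rot: [-3.141, 0.0, 0.311]
ft_force: [0.1, -0.4, 0.1]
opening: 1.001
grip_force: 0.0
```

Run:
```python
from h import *
w=shot("wrist");s=w["s"];print(s["eef_pos"],s["tcp_rot"]);np.save("pics/w12.npy",w["frame"])
R0=(190,120,330,240)
for n,lo,hi,z in(("orange",(3,110,90),(22,255,255),53),("dark",(0,0,0),(180,160,80),20),("bright",(0,0,195),(180,40,255),52)):
    for b in blobs(w,lo,hi,R0,8)[:3]: r=rect(w,b,z);print(n,b[0],b[1].round(1),np.round(b[2][0],1),np.round(b[2][1:2],1),r,togo(s,r[0]))
g=w["frame"].mean(2).astype(int)[140:220:2,225:295:3]
print("\n".join("%3d "%(140+2*i)+" ".join("%3d"%v for v in r) for i,r in enumerate(g)))
```

```text
[703.05877505 -95.06669645 162.20554988] [-3.14113749e+00  2.60144654e-04  3.10660756e-01]
orange 18 [256.2 180.5] [256.  180.5] [[3. 4.]] (array([709.6, -89.9]), array([4., 3.]), array([107.9,  17.8])) [ 7.8 -2.9]
dark 322 [220.6 133.6] [222.6 132.6] [[ 9.8 67.3]] (array([741.9, -41.1]), array([73., 10.]), array([123.6,  34.4])) [ 53.5 -39.5]
dark 154 [257.  167.1] [257. 169.] [[10. 22.]] (array([715.5, -88.9]), array([24., 11.]), array([107.8,  18.3])) [13.7 -2.1]
bright 68 [255.9 198.5] [256.  198.5] [[ 3. 18.]] (array([691.3, -95.8]), array([19.,  3.]), array([107.9,  18.1])) [-11.4  -2.9]
bright 39 [323.3 122.7] [323.2 122.5] [[12.2  4. ]] (array([ 784.3, -134.6]), array([ 4., 12.]), array([ 12.1, 100.1])) [65.3 62.5]
bright 21 [238.1 193.1] [237.8 192.8] [[9.2 2.7]] (array([691.4, -76.1]), array([3., 9.]), array([ 3. , 93.3])) [ -5.3 -21.6]
140 186 189 189 185 180 176 184 185 186 185 185 183 183 184 187 187 187 186 186 185 184 185 185 185
142 187 187 187 187 185 179 181 183 184 187 186 186 183 186 187 187 187 187 186 185 185 186 186 185
144 187 188 189 187 185 180 184 185 182 1
[... 3058 characters left out ...]

206 188 190 189 189 188 188 188 186 184 183 183 182 180 175 169 164 161 166 167 171 176 175 171 171
208 188 189 189 189 188 188 187 187 186 184 183 181 177 175 164 157 159 163 168 175 176 174 173 173
210 188 188 187 187 187 187 186 188 185 183 183 180 177 171 164 160 160 162 169 174 172 173 174 174
212 188 187 183 183 184 185 187 187 185 183 181 178 174 166 164 163 161 166 170 172 168 173 175 171
214 188 185 182 181 181 182 184 185 185 183 177 172 169 164 162 164 163 167 169 168 169 169 168 163
216 186 185 183 181 178 180 181 182 181 181 176 168 166 162 162 163 168 168 169 168 168 165 162 158
218 186 186 183 181 180 180 181 179 178 177 172 164 166 162 163 167 172 175 171 168 166 162 160 159
```

The relay lies exactly square to the fingers. Its housing top spans columns 247–266 and rows 175–200.

Run:
```python
from h import *
w=shot("wrist");s=w["s"]
for u,z in(((256.3,187.5),52),((247,187),52),((266,187),52)): print(plane(w,u,z).round(1),togo(s,plane(w,u,z)[:2]))
t=shot("scene");w0=w
bs=blobs(t,(3,80,80),(22,255,255),(290,150,320,190),1);print([(b[0],b[1]) for b in bs])
```

```text
[702.4 -91.8  52. ] [ 0.3 -2.6]
[700.  -82.6  52. ] [  0.8 -12.1]
[ 706.  -101.1   52. ] [0.8 7.3]
[]
```

Emit:
{"fn": "arm_command", "kwargs": {"targets": [[0,-2.5,45,0,1],[0,-2.5,90,0,1],[0,-2.5,130,0,1],[0,-2.5,146,0,0.8],[0,-2.5,153,0,0.5]]}}

```text
t: 37.8
eef_pos: [702.2, -91.8, 8.1]
tcp_rot: [-3.141, 0.002, 0.313]
ft_force: [0.2, 1.0, 0.7]
opening: 0.883
grip_force: 0.0
```

Emit:
{"fn": "arm_command", "kwargs": {"targets": [[0,0,0,0,0],[0,0,0,0,0],[0,0,0,0,0],[0,0,0,0,0],[0,0,0,0,0]]}}

```text
t: 38.3
eef_pos: [702.9, -92.7, 10.0]
tcp_rot: [3.141, -0.001, 0.312]
ft_force: [0.8, -0.7, -0.0]
opening: 0.469
grip_force: 0.0
```

Emit:
{"fn": "arm_command", "kwargs": {"targets": [[0,0,0,0,0],[0,0,0,0,0],[0,0,0,0,0],[0,0,0,0,0],[0,0,0,0,0]]}}

```text
t: 38.8
eef_pos: [702.7, -92.6, 9.2]
tcp_rot: [-3.142, -0.0, 0.312]
ft_force: [-0.5, -0.7, 1.5]
opening: 0.217
grip_force: 30.0
```

Run:
```python
from h import *
s=env.state();print(s["eef_pos"],s["tcp_rot"],s["opening"],s["grip_force"],togo(s,(595.6,160)))
```

```text
[702.6529112  -92.60521418   9.20289513] [-3.14151842e+00 -6.57521833e-05  3.12028732e-01] 0.2174880354156688 29.987235367298126 [ -24.3 -273.3]
```

Emit:
{"fn": "arm_command", "kwargs": {"targets": [[0,0,-10,0,0],[0,0,-45,0,0],[0,0,-85,0,0],[0,0,-112,0,0],[0,0,-115,0,0]]}}

```text
t: 39.3
eef_pos: [704.3, -92.9, 129.1]
tcp_rot: [3.138, -0.006, 0.312]
ft_force: [-0.1, 0.2, -0.4]
opening: 0.219
grip_force: 30.0
```

Emit:
{"fn": "arm_command", "kwargs": {"targets": [[-2,-20,0,0,0],[-5,-45,0,0,0],[-8,-75,0,0,0],[-11,-104,0,0,0],[-15,-132,0,0,0]]}}

```text
t: 39.8
eef_pos: [646.0, 30.3, 122.8]
tcp_rot: [-3.14, 0.002, 0.312]
ft_force: [0.4, 0.9, 0.1]
opening: 0.216
grip_force: 30.0
```

Emit:
{"fn": "arm_command", "kwargs": {"targets": [[-3,-30,0,7,0],[-6,-60,0,14,0],[-9,-90,0,21,0],[-12,-115,0,28,0],[-14,-132,0,28.6,0]]}}

```text
t: 40.3
eef_pos: [591.7, 151.8, 123.0]
tcp_rot: [3.141, 0.003, -0.19]
ft_force: [0.2, -0.4, -0.4]
opening: 0.213
grip_force: 30.0
```

Emit:
{"fn": "arm_command", "kwargs": {"targets": [[0,0,0,0,0],[0,0,0,0,0]]}}

```text
t: 40.5
eef_pos: [593.2, 150.1, 123.5]
tcp_rot: [3.141, 0.001, -0.185]
ft_force: [-0.4, -0.6, 0.8]
opening: 0.216
grip_force: 30.0
```

Run:
```python
from h import *
w=shot("wrist");s=w["s"];print(s["eef_pos"],s["tcp_rot"],s["opening"],s["grip_force"],togo(s,(593.7,150.2)))
for n,lo,hi in(("yellow",(25,150,60),(33,255,255)),("orange",(3,110,90),(20,255,255)),("blue",(105,150,60),(125,255,255))):
    for b in blobs(w,lo,hi,(0,0,512,384),8)[:2]: print(n,b[0],b[1].round(0),rect(w,b,10))
```

```text
[593.24358393 150.12858698 123.48514896] [ 3.14112704e+00  1.28526102e-03 -1.85388959e-01] 0.21615347931062123 29.986835718154907 [ 0.4 -0.2]
yellow 1620 [244. 190.] (array([590.1, 162.4]), array([132.,  87.]), array([ 79.4, 172.1]))
yellow 56 [260. 200.] (array([576.7, 153.2]), array([ 9., 46.]), array([167.1,  78. ]))
orange 1454 [20. 18.] (array([794.3, 338.9]), array([69., 28.]), array([108.6,  24.2]))
orange 835 [58. 18.] (array([783.2, 303.5]), array([60., 17.]), array([116.6,  33.7]))
blue 4941 [126. 184.] (array([616.2, 300.3]), array([140.,  87.]), array([ 79.7, 166.2]))
blue 494 [ 83. 206.] (array([606.7, 337.4]), array([23., 28.]), array([ 88.1, 169.8]))
```

Emit:
{"fn": "arm_command", "kwargs": {"targets": [[0,0,40,0,0],[0,0,75,0,0],[0,0,92,0,0],[0,0,100,0,0],[0,0,103,0,0]]}}

```text
t: 41.05
eef_pos: [594.0, 149.1, 20.5]
tcp_rot: [3.141, 0.001, -0.188]
ft_force: [0.2, -0.2, -0.2]
opening: 0.22
grip_force: 30.0
```

Emit:
{"fn": "arm_command", "kwargs": {"targets": [[0,0,1,0,0],[0,0,2,0,0],[0,0,3,0,0],[0,0,4,0,0],[0,0,4,0,0]]}}

```text
t: 41.55
eef_pos: [594.0, 149.8, 17.5]
tcp_rot: [-3.141, -0.0, -0.187]
ft_force: [-0.5, 0.4, -0.8]
opening: 0.218
grip_force: 30.0
```

Now the last millimetre, then release, lift, and move aside so both fixed cameras see everything.

Emit:
{"fn": "arm_command", "kwargs": {"targets": [[0,0,1,0,0],[0,0,1,0,0],[0,0,1,0,0.4],[0,0,1,0,0.4],[0,0,1,0,0.4]]}}

```text
t: 42.05
eef_pos: [594.0, 149.7, 16.3]
tcp_rot: [-3.141, -0.0, -0.187]
ft_force: [0.3, -0.3, -0.0]
opening: 0.383
grip_force: 0.0
```

Emit:
{"fn": "arm_command", "kwargs": {"targets": [[0,0,0,0,0.4],[0,0,0,0,0.4],[0,0,0,0,0.4]]}}

```text
t: 42.35
eef_pos: [594.0, 149.8, 16.2]
tcp_rot: [-3.141, -0.0, -0.187]
ft_force: [-0.6, 0.3, -0.0]
opening: 0.4
grip_force: 0.0
```

Emit:
{"fn": "arm_command", "kwargs": {"targets": [[0,0,-10,0,0.4],[0,0,-45,0,0.4],[0,0,-90,0,0.4],[0,0,-135,0,0.4],[0,0,-170,0,0.4]]}}

```text
t: 42.85
eef_pos: [594.2, 149.8, 189.9]
tcp_rot: [-3.141, -0.002, -0.187]
ft_force: [1.1, -0.4, -0.1]
opening: 0.401
grip_force: 0.0
```

Emit:
{"fn": "arm_command", "kwargs": {"targets": [[-20,0,0,0,0.4],[-20,0,0,0,0.4],[-20,0,0,0,0.4],[-20,0,0,0,0.4]]}}

```text
t: 43.25
eef_pos: [574.7, 153.3, 185.8]
tcp_rot: [3.141, 0.001, -0.187]
ft_force: [-0.7, 0.1, -0.5]
opening: 0.401
grip_force: 0.0
```

Run:
```python
from h import *
w=shot("wrist");s=w["s"];print(s["t"],s["eef_pos"],s["opening"],s["ft_force"])
for n,lo,hi,z,R0 in(("orange",(3,110,90),(22,255,255),60,(190,100,330,260)),("dark",(0,0,0),(180,160,60),27,(190,100,330,260)),("blue",(105,130,50),(125,255,255),84,(0,0,512,384)),("green",(40,80,50),(80,255,255),87,(0,0,512,384))):
    for b in blobs(w,lo,hi,R0,8)[:4]: print(n,b[0],b[1].round(0),rect(w,b,z))
g=w["frame"][:,:,2].astype(int)[130:235:4,215:310:4]
print("\n".join("%3d "%(130+4*i)+" ".join("%3d"%v for v in r) for i,r in enumerate(g)))
```

```text
43.25 [574.65840755 153.3367344  185.79131715] 0.4013349292085704 [-0.67848375  0.08894906 -0.5221851 ]
orange 15 [259. 159.] (array([601.4, 148.4]), array([4., 2.]), array([ 79.3, 169.4]))
orange 14 [327. 258.] (array([474.8,  92.7]), array([5., 3.]), array([ 79.2, 172.9]))
orange 11 [191. 258.] (array([503.6, 245.8]), array([3., 3.]), array([ 79.5, 165.9]))
dark 3166 [291. 179.] (array([556.1, 156. ]), array([147., 183.]), array([ 82.9, 176.1]))
dark 1516 [228. 233.] (array([507.3, 199.7]), array([103.,  60.]), array([ 79.4, 170.1]))
dark 9 [193. 147.] (array([624.4, 221.2]), array([0., 9.]), array([  0. , 166.2]))
blue 4462 [141. 160.] (array([623.2, 267.3]), array([111.,  71.]), array([ 79.6, 166.7]))
blue 316 [114. 170.] (array([620.9, 289.8]), array([16., 20.]), array([ 85.3, 169.1]))
blue 18 [149. 240.] (array([542.8, 277.2]), array([14.,  3.]), array([102.6,   5.9]))
green 3563 [146. 221.] (array([556.1, 277.7]), array([107.,  67.]), array([ 83.1, 169.6]))
green 148 [243. 257.] (array([507.4, 182.7]), array([16., 10.]), array([ 79.4, 168.9]))
green 120 [417. 241.] (array([490
[... 2052 characters left out ...]

210  65  62  64  63  64  64  65  63  63  65  66  62  63  65  64  63  62  64  63  65  61  44  55  26
214  82  42  43  42  42  38  42  43  44  42  42  43  39  44  42  70  64  62  62  61  61  43  43  25
218  62  45  46  43  42  46  44  43  43  45  42  44  42  40  44  52  63  61  64  62  59  42  47  23
222  49  34  20  49  47  48  48  49  49  48  50  45  46  44  49  53  61  60  60  61  26  35  49  27
226  79  19  17  63  77  77  77  82  83  86  82  85  83  85  87  89  62  62  59  48  19  15  43  25
230  19  22  25  81 108 104 106 105 104 104 106 106 105 102 165 100  59  62  60  43  27  18  15  25
234  19  15  26  89 120 118 116 115 116 115 116 117 112 120 151 107  58  59  59  44  25  14  19  19
```

The relay stands upright in the yellow dish with its button where expected. Toggle, contactor and terminals are in place, and nothing touches the robot.

```bash
python3 -c "
from cell import env
print(env.job_done())"
```

```text
the job is handed in; nothing more can be done
None
```

The job is handed in, with no verdict returned: my last camera checks put the contactor in the red dish, two-pole breaker in blue, relay in yellow and grey terminals in green, all upright and released after 43 s; I never touched the single-pole breaker or the orange terminals.

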